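# Fit the T-handle on the came mill and wind it to its stop

## Robot

A 6-joint arm with a two-finger parallel gripper is mounted at the origin on a cart in front of the work surface, level with it; the furniture and walls round the work are solid. World frame = base frame: x ahead of the robot, y to its left, z up, the work surface at z = 0. Lengths are in mm, angles in rad, forces in N, time in s.
With the tool pointing down it reaches from about 275 to 750 mm from the base axis. Payload 10.2 kg.
Tool frame: the origin (TCP) lies between the finger pads; the fingertips stand 17 mm ahead of it and the grasp point (between the pads) lies 2 mm behind it; y points along the fingers, x is the direction in which the jaws open and shut, and the axes are right-handed (so a half turn about y gives the same grasp; the last joint's range is limited). The gripper opens to 85 mm and grips with 20 to 120 N. Pads are 22 mm wide; open, the fingers measure 114 mm over their backs; the gripper's body (76 mm by 85 mm) begins 54 mm behind the grasp point. The pads swing forward as they close: fully open they stand 13 mm farther back than shut.
Start: joints at [1.038, 0.313, 1.498, -0, 1.331, -0.223], TCP at [160.069, 500.009, 248.294] pointing down, gripper open.
Joint ranges: [-2.94, 2.94], [-0.97, 2.17], [0.19, 2.56], [-1.23, 4.37], [0.02, 3.11], [-2.88, 2.88]. Speed limits (rad/s): [2.39, 2.39, 3.01, 3.14, 3.14, 3.14].

## Interface

Orientations are given as a unit quaternion [w, x, y, z].
In Python, from rig import ctrl gives the robot as it stands.
- The arm moves only by the tool jog_arm, never from a script. Its argument "targets" is a list of rows, each an object with "offset": the shift along the tool's x, y, z in m, a list of three; "yaw": the turn about the tool's y in rad. In form: [{"offset": [dx, dy, dz], "yaw": yaw}, ...]. A call has 1 to 12 rows; each row is the pose to reach, as a shift and turn from the pose measured when the call began, along the tool's axes at that moment; what a row does not reach only later rows make up. A row lasts 1/12 s, in which the tool goes at most 41.7 mm and 7.16 degrees, less where a joint would pass 70% of its speed; a pose out of reach is approached as far as the arm can. A call with a gripper value outside its range is refused whole. "fingers" is the finger opening in m, from 0 to 0.0854, set as the call begins (left out, the last holds). The fingers move at their own pace and stop on an object; "grip_force" is the grip in N (left out, the last holds). Time passes only in rows, so rows that repeat a pose let the fingers close. It gives the time, the measured TCP pose, the force and the opening at its end, in the units of the state.
- ctrl.sense(): the state, without advancing time (a new reading comes with each control period).
- ctrl.capture(name): name is "scene" or "top" or "wrist"; returns a dict with "img" (400x640x3 uint8, red, green, blue), "intrinsics" (3x3 intrinsics, pixels), "T" (4x4, takes a point from camera to world coordinates); the wrist camera has in their place "mount" (4x4, takes a point from camera to tool coordinates, whose origin is the TCP and whose axes are the tool frame's). Camera axes: x right, y up, looking along -z (the intrinsics and any distortion apply to the point x, -y, -z); pixel columns grow to the right and rows downward; lengths in mm; the calibration is good to about 2 mm. A picture is of the moment at which its call begins: read the wrist's pose just before it. There is no depth.
- ctrl.finish_job(): hands the job in, once; it reports no verdict.
Trained networks look in the newest picture that a camera, given by its name, has taken for a name from the list of things; names that differ only in an ending like _2 or _b are one class to them, and where a whole thing is asked for, a point or a joint stands for the part that bears it (a point fixed in the world has none). Each returns a list of dicts, best first, with "score" (0 to 1); they miss things now and then, are a little off and sometimes report something else, mostly with a low value. They report only what shows in the picture. A call takes as long as a camera call. They do not tell look-alikes from the thing itself.
- ctrl.boxes_of(camera, target): "box" ([left, top, right, bottom] in pixels, round what is visible of it).
- ctrl.regions_of(camera, target): "region" (400x640 bool, what is visible of it) and "box" ([left, top, right, bottom] in pixels, round what is visible of it).
The state is a dict: "time_s": time; "joints": joint angles; "dq": joint speeds; "tau": joint torques, N m; "eef_pos": TCP position; "ee_rot": TCP orientation; "force": force on the tool from outside, world axes, zero at the start; "wrist_torque": the same for the moment, N m; "grip_width": opening from 0.0 (shut) to 1.0 (fully open).
Only numpy, scipy, OpenCV 4.12 (cv2) and the standard library are available. Lean on these libraries where they do the work, as an engineer would, in place of code of your own. Each camera call takes 0.05 s, during which the arm holds its last target.

## Task

Get the lead came mill ready: swivel the flat cover on its sloping face fully aside so that the drive port is open, then take the T-handle from the bench and fit it fully home on the square shaft in the port. Turn the handle clockwise as far as it goes, leave it seated on the shaft, and do not disturb the solder reel, the wooden block or the sharpening stone beside it.

Things in the scene. Friction and masses are not known exactly. Their poses are not given: they have to be found in the camera images.
- cover_knob (a point): Upright round grip knob on the cover, dark steel, 16 mm diameter, 32 mm tall above the cover plate. Point on the knob's axis 10 mm below its free end, 28 mm out from the mill's sloping face and 105 mm from the pivot's axis. z points out of the face (25 degrees from vertical: up and towards the robot); x points from the knob to the pivot screw.
- cover_pivot (a point): Pivot screw of the cover near the top of the sloping face, 80 mm up the slope from the shaft's axis; point on its axis at the cover's upper surface, 6 mm above the face. z is the axis the cover turns about, out of the face. The screw head stands 5 mm above the cover. The cover is a 4 mm aluminium plate: an 80 mm disc on an arm.
- cover (a joint): Cover angle, rad: 0 = over the port (stop), 1.75 = fully aside (stop). Grows clockwise as seen looking onto the face, and opens only that way: the knob, at first below the pivot, swings to the robot's left and up the slope. Stays where it is left (about 1 N at the knob moves it). The port is clear above 1.1.
- shaft_foot (a point): Foot of the square steel drive shaft, on its axis at the flat floor of the port, where the handle's foot comes to rest. z points out along the shaft (25 degrees from vertical, up and towards the robot); x and y are square to the shaft's flats and turn with it. The port is round, 68 mm in diameter, 24 mm deep in the sloping face.
- shaft_tip (a point): Centre of the shaft's end face, 22 mm along the axis from its foot and 2 mm below the sloping face. Same axes as the foot. The shaft is 16 x 16 mm; its last 2 mm are stepped in to 12.5 mm.
- shaft (a joint): Angle of the shaft in rad; grows clockwise as seen looking onto the face, stop at 1.2. Starts between -0.25 and 0.2. Turns stiffly (0.1 N m) and stays where it is left.
- handle: Loose dark steel T-handle, about 0.25 kg, 74 mm high, standing upright on the bench. Origin: centre of its foot's underside, at the mouth of the bore; z up, x along the grip bar. Foot: square hub 34 x 34 x 40 mm with a square blind bore 18.4 mm wide, 30 mm deep, open downwards, mouth chamfered 3 mm, flats along x and y. It fits the shaft in four quarter-turn positions.
- handle_bar (a point): Middle of the handle's grip bar, 61 mm above its foot; same axes as the handle. The bar measures 120 (x) x 20 (y) x 26 (z) mm, 48 to 74 mm above the foot, with flat sides. Between bar and hub is a neck 34 (x) x 20 (y) mm, from 40 to 48 mm.
- mill: Came mill, grey gear case fixed on the bench. Origin at bench level below the point where the shaft's axis meets the sloping face, 95 mm up. x: level to its back; y: to its left. Face 170 mm up the slope (65 below to 105 above the shaft) x 190 mm wide. Behind it two rolls and their stand, to 167 mm high, 137 to 173 mm behind the origin. Base plate 250 x 200 mm, from 65 mm before the origin.
- solder_reel: Bystander: reel of wire standing on its flange, 60 mm diameter, 30 mm high. Origin at the centre of its underside.
- setting_block: Bystander: plain beech block 32 x 60 x 22 mm. Origin at the centre of its underside.
- oilstone: Bystander: sharpening stone in its wooden block, 40 x 112 x 14 mm. Origin at the centre of its underside.
Not all that is in view belongs to the job. What is shaped like the handle but turquoise is not meant.

How it is judged (in metres and radians):
On the way, in this order (a step that is already met when the one before it is completed fails the run):
1. the cover is swung aside and the port is clear (value of joint cover above 1.1 rad), for 0.2 s.
2. the handle is lifted from the bench (height (world z) of handle above 0.03 m), for 0.2 s.
3. the handle is seated fully home on the square shaft (distance between handle and shaft_foot below 0.005 m and angle between the z axis of handle and the z axis of shaft_foot, either way round below 0.09 rad), for 0.2 s.
4. the shaft is turned clockwise to its stop (value of joint shaft above 1.1 rad), for 0.2 s.
At the end, for the whole second after the job is handed in: The cover is open (joint above 1.1 rad), the handle sits fully home on the square shaft (the centre of its foot within 5 mm of the shaft's foot, axes within 0.09 rad), at rest and released, and the shaft is turned clockwise to its stop (above 1.1 rad; the stop is at 1.2) (all of step 3 and value of joint each of cover, shaft above 1.1 rad and linear speed of handle below 0.02 m/s); the robot touches nothing.
It fails at once if the solder reel is pushed more than 40 mm (distance of solder_reel from where it was at the start of the episode above 0.04 m).
It fails at once if the wooden block is pushed more than 40 mm (distance of setting_block from where it was at the start of the episode above 0.04 m).
It fails at once if the sharpening stone is pushed more than 40 mm (distance of oilstone from where it was at the start of the episode above 0.04 m).
It also fails if it takes over 64 s, if anything falls off the work surface, if the arm or the gripper's body presses on something with over 40 N, if the wrist force passes 120 N, or if a joint passes its speed limit or range.

## Working session

There is one attempt and no reset: what is moved stays moved. The work goes in short steps, Python scripts to look and compute and a tool call to move; the robot and the scene stay as the last step left them, time stands still between calls to the robot, and variables do not carry over. Pictures are saved under pics/ and viewed, and the job is handed in when it is done.

Besides the shell and the picture viewer there is one more tool, called after "Call:" by a JSON object that holds its "fn" and its "kwargs", one argument or row to a line. jog_arm: Moves the arm, as the interface text tells. Its arguments: {"type":"object","properties":{"targets":{"type":"array"},"fingers":{"type":"number"},"grip_force":{"type":"number"}},"required":["targets"]}

```bash
ls; mkdir -p pics; python3 - <<'E'
from rig import ctrl
import cv2
s=ctrl.sense(); print(s)
for n in ["scene","top","wrist"]:
    c=ctrl.capture(n); cv2.imwrite(f"pics/{n}0.png",c["img"][:,:,::-1]); print(n,c["intrinsics"],c.get("T"),c.get("mount"),c.keys())
E
```

```text
pics
{'time_s': 0.0, 'joints': array([ 1.03759079e+00,  3.13458214e-01,  1.49847164e+00,  5.57901196e-06,
        1.33097807e+00, -2.23388746e-01]), 'dq': array([ 0.00028617,  0.0014921 ,  0.00012286, -0.00012344,  0.00095156,
       -0.00104282]), 'tau': array([-2.55119703e-04, -4.12244618e+01, -2.59750539e+01, -1.72021169e-04,
        3.99030716e-03,  6.53102830e-06]), 'eef_pos': array([159.94259964, 499.78900251, 247.71784725]), 'ee_rot': array([-0.57097542,  0.57134015,  0.4164398 , -0.41729534]), 'force': array([-0.14685456, -0.31539263,  0.55025084]), 'wrist_torque': array([-0.00039989, -0.01343126,  0.00885372]), 'grip_width': 1.001300846235511}
scene [[410.10707687   0.         326.63061583]
 [  0.         410.10707687 196.72502776]
 [  0.           0.           1.        ]] [[ 4.52466337e-01  6.97415484e-01 -5.55775005e-01 -2.06404903e+01]
 [-8.91725322e-01  3.46833707e-01 -2.90744440e-01 -2.53335328e+02]
 [-1.00081690e-02  6.27150718e-01  7.78833624e-01  8.49629168e+02]
 [ 0.00000000e+00  0.00000000e+00  0.00000000e+00  1.00000000e+00]] None dict_keys(['img', 'intrinsics', 
[... 197 characters left out ...]
3e+02]
 [-9.99720110e-01 -2.36546377e-02  3.99621856e-04  1.36835426e+01]
 [-1.23930716e-03  6.92305267e-02  9.97599919e-01  1.13789716e+03]
 [ 0.00000000e+00  0.00000000e+00  0.00000000e+00  1.00000000e+00]] None dict_keys(['img', 'intrinsics', 'T'])
wrist [[327.3783297    0.         313.02441155]
 [  0.         327.3783297  197.59738893]
 [  0.           0.           1.        ]] None [[ 9.99999858e-01 -3.97341479e-04 -3.54152864e-04  4.67611305e-01]
 [-2.14072870e-04  3.08941411e-01 -9.51081047e-01 -1.24691587e+02]
 [ 4.87316435e-04  9.51080989e-01  3.08941282e-01  8.02324454e+01]
 [ 0.00000000e+00  0.00000000e+00  0.00000000e+00  1.00000000e+00]] dict_keys(['img', 'intrinsics', 'mount'])
```

View pics/scene0.png

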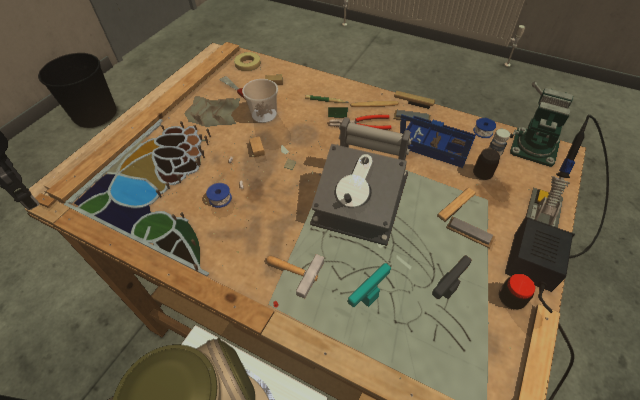

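View pics/top0.png

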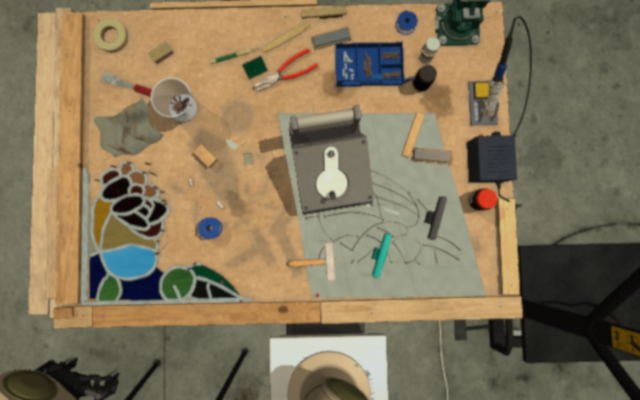

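View pics/wrist0.png

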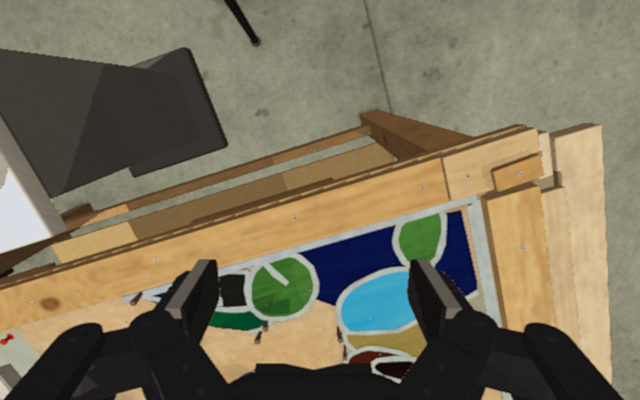

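```bash
python3 - <<'E'
from rig import ctrl
from scipy.spatial.transform import Rotation as R
s=ctrl.sense(); q=s['ee_rot']; print(R.from_quat([q[1],q[2],q[3],q[0]]).as_matrix().round(4))
for cam in ["scene","top"]:
  for t in ["cover_knob","cover_pivot","cover","shaft_tip","handle","handle_bar","mill","solder_reel","setting_block","oilstone"]:
    try: print(cam,t,[(list(map(int,b['box'])),round(b['score'],2)) for b in ctrl.boxes_of(cam,t)])
    except Exception as e: print(cam,t,e)
print(ctrl.sense()['time_s'])
E
```

```text
[[ 3.049e-01 -5.000e-04 -9.524e-01]
 [ 9.524e-01 -8.000e-04  3.049e-01]
 [-9.000e-04 -1.000e+00  2.000e-04]]
scene cover_knob [([335, 156, 371, 206], 0.91), ([449, 218, 494, 250], 0.67)]
scene cover_pivot [([335, 158, 368, 205], 0.91)]
scene cover [([336, 153, 372, 207], 0.76)]
scene shaft_tip []
scene handle [([350, 265, 390, 307], 0.81), ([430, 256, 469, 299], 0.72), ([335, 155, 373, 204], 0.28)]
scene handle_bar [([347, 262, 388, 308], 0.95), ([429, 254, 470, 301], 0.73)]
scene mill [([308, 116, 408, 246], 0.66)]
scene solder_reel [([206, 180, 230, 207], 0.75)]
scene setting_block [([251, 139, 266, 156], 0.78)]
scene oilstone [([445, 218, 495, 249], 0.68)]
top cover_knob [([318, 144, 350, 198], 0.9)]
top cover_pivot [([315, 144, 344, 199], 0.92), ([198, 216, 223, 235], 0.59)]
top cover [([315, 149, 343, 199], 0.87)]
top shaft_tip []
top handle [([368, 232, 389, 276], 0.78), ([424, 194, 450, 236], 0.64)]
top handle_bar [([425, 196, 447, 238], 0.97), ([372, 234, 388, 277], 0.92)]
top mill [([288, 105, 378, 215], 0.62)]
top solder_reel [([197, 216, 226, 238], 0.82), ([197, 145, 219, 167], 0.67)]
top setting_block [([194, 145, 219, 165], 0.65)]
top oilstone [([410, 146, 453, 164], 0.76)]
1.15
```

```bash
python3 - <<'E'
import cv2
a=cv2.imread("pics/top0.png"); b=cv2.imread("pics/scene0.png")
cv2.imwrite("pics/t1.png",cv2.resize(a[95:225,270:460],None,fx=4.2,fy=4.2,interpolation=cv2.INTER_CUBIC))
cv2.imwrite("pics/s1.png",cv2.resize(b[110:310,295:505],None,fx=3,fy=3,interpolation=cv2.INTER_CUBIC)[:600])
E
```

```text
(no output)
```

View pics/t1.png

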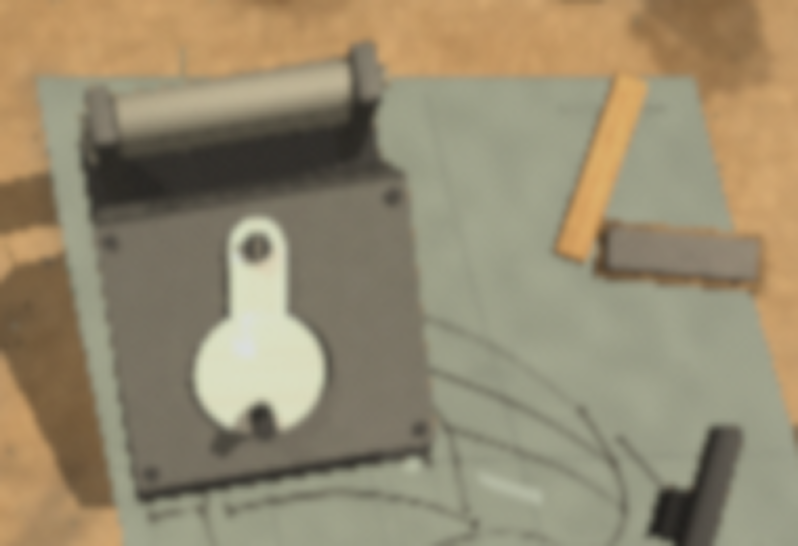

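View pics/s1.png

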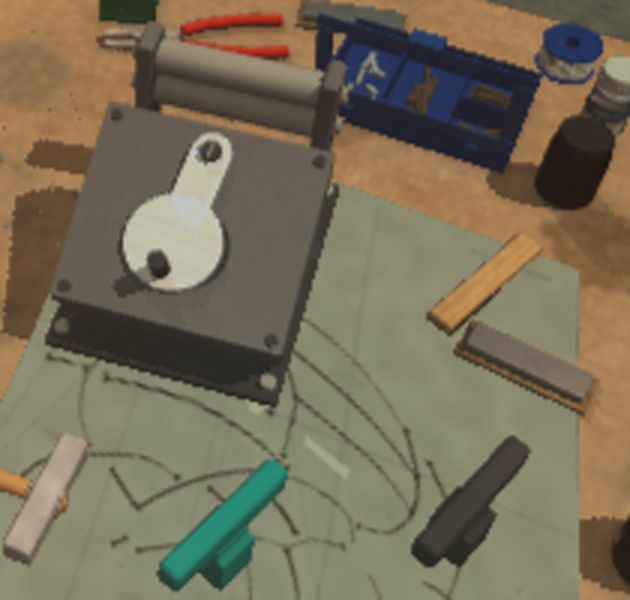

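```bash
cat > h.py <<'E'
import numpy as np, cv2
from rig import ctrl
from scipy.optimize import least_squares
from scipy.spatial.transform import Rotation as R
S,C=np.sin(np.radians(25)),np.cos(np.radians(25))
def Rz(a): return np.array([[np.cos(a),-np.sin(a),0],[np.sin(a),np.cos(a),0],[0,0,1.]])
def pose():
    s=ctrl.sense(); q=s['ee_rot']; T=np.eye(4); T[:3,:3]=R.from_quat([q[1],q[2],q[3],q[0]]).as_matrix(); T[:3,3]=s['eef_pos']; return T,s
def camT(c,T=None): return np.array(c['T']) if c.get('T') is not None else T@np.array(c['mount'])
def proj(K,T,P):
    P=np.atleast_2d(P); p=(P-T[:3,3])@T[:3,:3]; return np.c_[K[0,0]*p[:,0]/-p[:,2]+K[0,2], K[1,1]*-p[:,1]/-p[:,2]+K[1,2]]
def face(u,l,h): # mill local
    return np.array([u*C-h*S, l, 95+u*S+h*C])
def mill2w(m,p): return Rz(m[2])@np.asarray(p)+np.array([m[0],m[1],0])
def save(n,img,box=None,f=1):
    im=img[:,:,::-1]
    if box: im=im[box[1]:box[3],box[0]:box[2]]
    if f!=1: im=cv2.resize(im,None,fx=f,fy=f,interpolation=cv2.INTER_CUBIC)
    cv2.imwrite(f"pics/{n}.png",im)
E
cat > fit.py <<'E'
from h import *
ct=ctrl.capture("top"); cs=ctrl.capture("scene")
L=[face(105,95,0),face(105,-95,0),face(-65,-95,0),face(-65,95,0),face(80,0,11),face(-25,0,38)]
pt=np.array([(96,220),(405,180),(430,447),(138,490),(257,247),(261,408)])/4.2+[270,95]
ps=np.array([(107,105),(331,158),(283,355),(53,297),(209,151),(156,258)])/3+[295,110]
def res(m,sep=False):
    W=[mill2w(m,p) for p in L]
    r=[proj(c['intrinsics'],np.array(c['T']),W)-p for c,p in((ct,pt),(cs,ps))]
    return np.concatenate(r) if sep else np.concatenate(r).ravel()
o=least_squares(res,[500,0,0.1],x_scale=[100,100,.1],loss='soft_l1'); print(o.x); print(res(o.x,1).round(1))
# handle
E
python3 fit.py
python3 - <<'E'
import cv2
a=cv2.imread("pics/top0.png"); b=cv2.imread("pics/scene0.png")
x=cv2.resize(a[185:255,400:470],None,fx=6,fy=6,interpolation=cv2.INTER_CUBIC); y=cv2.resize(b[245:310,420:485],None,fx=6,fy=6,interpolation=cv2.INTER_CUBIC)
import numpy as np
o=np.zeros((420,800,3),np.uint8); o[:,:390+30]=x[:420,:420]; o[:390,420:800]=y[:,:380]
cv2.imwrite("pics/h1.png",o)
E
```

```text
[ 5.61770602e+02 -2.64916713e+01  1.27135129e-01]
[[-1.4  1.6]
 [ 0.8 -0.2]
 [ 0.9 -0.7]
 [-0.9 -0.1]
 [-0.1  0.3]
 [ 5.2  5. ]
 [ 0.3 -2.1]
 [ 0.9 -1.6]
 [-2.4  0.2]
 [-2.8 -2. ]
 [-0.  -0.7]
 [ 4.   1.6]]
```

View pics/h1.png

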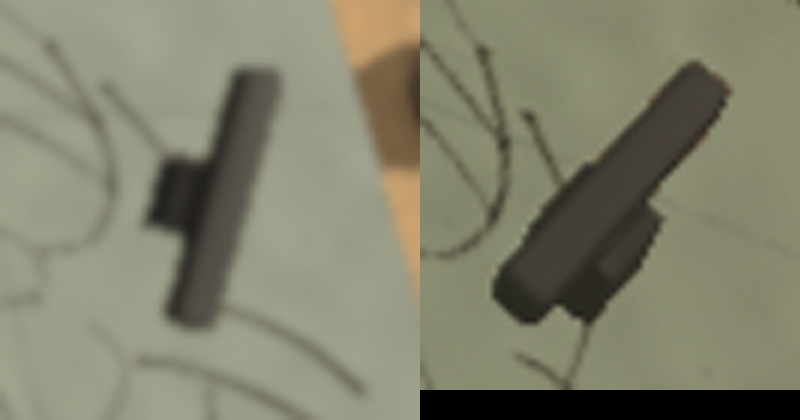

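```bash
cat >> fit.py <<'E'
pt[5]=np.array([264,424])/4.2+[270,95]; ps[5]=np.array([154,262])/3+[295,110]
pt=np.vstack([pt,np.array([260,375])/4.2+[270,95]]); ps=np.vstack([ps,np.array([174,242])/3+[295,110]])
def res(m,sep=False):
    t=m[3]; k=lambda r,h: face(80-r*np.cos(t),r*np.sin(t),h)
    W=[mill2w(m,p) for p in L[:5]+[k(105,38),k(80,6)]]
    r=[proj(c['intrinsics'],np.array(c['T']),W)-p for c,p in((ct,pt),(cs,ps))]
    return np.concatenate(r) if sep else np.concatenate(r).ravel()
o=least_squares(res,[500,0,0.1,0],x_scale=[100,100,.1,.1],loss='soft_l1'); print(o.x); print(res(o.x,1).round(1))
pt=np.array([(258,70),(190,318)])/6+[400,185]   # bar end mid, top face
ps=np.array([(710-420,75),(515-420,298)])/6+[420,245]
def rh(h,sep=False):
    d=np.array([np.cos(h[2]),np.sin(h[2]),0])*58; b=np.array([h[0],h[1],74])
    r=np.concatenate([proj(c['intrinsics'],np.array(c['T']),[b+d,b-d])-p for c,p in((ct,pt),(cs,ps))])
    return r if sep else r.ravel()
o=least_squares(rh,[400,-250,0],x_scale=[100,100,.1]); print(o.x, rh(o.x,1).round(1))
E
python3 fit.py
```

```text
[ 5.61770602e+02 -2.64916713e+01  1.27135129e-01]
[[-1.4  1.6]
 [ 0.8 -0.2]
 [ 0.9 -0.7]
 [-0.9 -0.1]
 [-0.1  0.3]
 [ 5.2  5. ]
 [ 0.3 -2.1]
 [ 0.9 -1.6]
 [-2.4  0.2]
 [-2.8 -2. ]
 [-0.  -0.7]
 [ 4.   1.6]]
[ 5.61164136e+02 -2.83542844e+01  1.38284860e-01  1.17166145e-01]
[[-1.   2.3]
 [ 1.  -0.4]
 [ 1.8 -0.9]
 [ 0.1  0.5]
 [ 0.3  0.6]
 [ 0.5  1.9]
 [ 0.   0.1]
 [ 0.3 -1.5]
 [ 1.2 -1.6]
 [-1.3  0.4]
 [-2.1 -1.1]
 [ 0.3 -0.4]
 [ 0.4 -0.9]
 [-0.8 -0.2]]
[ 4.64274617e+02 -2.94989507e+02 -3.07961567e-01] [[ 1.   0.7]
 [ 0.7  2.1]
 [-0.7 -0.6]
 [ 0.5 -2.2]]
```

Call:
{"fn": "jog_arm", "kwargs": {
  "targets": [
    {"offset": [-0.193,0.009,-0.251],"yaw": -0.25},
    {"offset": [-0.386,0.018,-0.502],"yaw": -0.448},
    {"offset": [-0.386,0.018,-0.502],"yaw": -0.448},
    {"offset": [-0.386,0.018,-0.502],"yaw": -0.448},
    {"offset": [-0.386,0.018,-0.502],"yaw": -0.448},
    {"offset": [-0.386,0.018,-0.502],"yaw": -0.448},
    {"offset": [-0.386,0.018,-0.502],"yaw": -0.448},
    {"offset": [-0.386,0.018,-0.502],"yaw": -0.448},
    {"offset": [-0.386,0.018,-0.502],"yaw": -0.448},
    {"offset": [-0.386,0.018,-0.502],"yaw": -0.448},
    {"offset": [-0.386,0.018,-0.502],"yaw": -0.448},
    {"offset": [-0.386,0.018,-0.502],"yaw": -0.448}
  ],
  "fingers": 0.05
}}

```text
time_s: 2.35
eef_pos: [434.5, 103.2, 234.9]
ee_rot: [-0.464, 0.465, 0.533, -0.533]
force: [0.7, 1.3, 0.4]
grip_width: 0.584
```

```bash
cat >> h.py <<'E'
def off(p,jaw=None):
    "offset (m) & yaw for world target p (mm), jaw = world angle of tool x"
    T,s=pose(); d=T[:3,:3].T@(np.asarray(p)-T[:3,3])/1000
    a=np.arctan2(T[1,0],T[0,0]); y=0 if jaw is None else -((jaw-a+np.pi/2)%np.pi-np.pi/2)
    return d.round(4), round(y,4)
E
python3 - <<'E'
from h import *
print(off([500,-21,232],1.709))
E
```

```text
(array([-0.132 ,  0.0029, -0.0478]), np.float64(-0.0003))
```

Call:
{"fn": "jog_arm", "kwargs": {
  "targets": [
    {"offset": [-0.04,0.001,-0.015],"yaw": 0},
    {"offset": [-0.08,0.002,-0.03],"yaw": 0},
    {"offset": [-0.12,0.003,-0.044],"yaw": 0},
    {"offset": [-0.132,0.003,-0.048],"yaw": 0},
    {"offset": [-0.132,0.003,-0.048],"yaw": 0}
  ]
}}

```text
time_s: 2.77
eef_pos: [501.3, -24.3, 231.5]
ee_rot: [-0.465, 0.466, 0.532, -0.532]
force: [-0.4, 0.2, 0.4]
grip_width: 0.586
```

```bash
python3 - <<'E'
from h import *
T,s=pose(); c=ctrl.capture("wrist"); save("w1",c['img']); print(s['eef_pos'],s['time_s'],s['joints'].round(2)); np.savez("w1.npz",T=camT(c,T),K=c['intrinsics'])
E
```

```text
[501.30684818 -24.25991251 231.45248451] 2.7667 [-0.28  0.28  1.59 -0.    1.27 -1.99]
```

View pics/w1.png

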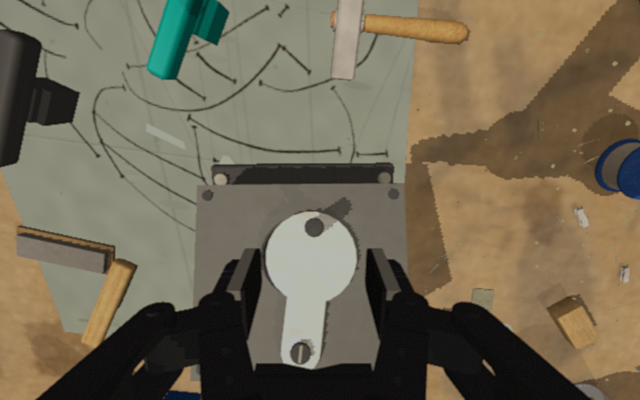

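```bash
python3 - <<'E'
from h import *
d=np.load("w1.npz"); 
# near corners, pivot head, knob tip
pw=np.array([(197,183),(405,183),(301,351),(315,226)])
def W(m):
    t=m[3]; k=lambda r,h: face(80-r*np.cos(t),r*np.sin(t),h)
    return [mill2w(m,p) for p in [face(-65,-95,0),face(-65,95,0),face(80,0,11),k(105,38)]]
m0=[561.2,-28.4,.138,.117]
print((proj(d['K'],d['T'],W(m0))-pw).round(1))
f=lambda m:(proj(d['K'],d['T'],W(m))-pw).ravel()
o=least_squares(f,m0,x_scale=[100,100,.1,.1]); print(o.x,f(o.x).round(1))
E
```

```text
[[-2.4  0.4]
 [-2.4 -0.4]
 [-3.4  2.9]
 [-3.1  0.2]]
[ 5.60211593e+02 -2.61045563e+01  1.37433258e-01  1.17394406e-01] [ 0.2 -0.4  0.3 -1.1 -0.5  2.3  0.1 -0.6]
```

```bash
cat > cov.py <<'E'
from h import *
m=np.array([560.5,-26.5,.138])
def kp(t,h=30,dz=10): 
    p=mill2w(m,face(80-105*np.cos(t),105*np.sin(t),h)); return p+[0,0,dz]
E
python3 - <<'E'
from cov import *
print(kp(.117),off(kp(.117),1.709))
E
```

```text
[524.45800504 -19.13097599 121.92715488] (array([-1.000e-04,  1.096e-01, -2.420e-02]), np.float64(-0.003))
```

Call:
{"fn": "jog_arm", "kwargs": {
  "targets": [
    {"offset": [0,0.03,-0.012],"yaw": 0},
    {"offset": [0,0.06,-0.024],"yaw": 0},
    {"offset": [0,0.09,-0.024],"yaw": 0},
    {"offset": [0,0.11,-0.024],"yaw": 0},
    {"offset": [0,0.11,-0.024],"yaw": 0},
    {"offset": [0,0.11,-0.024],"yaw": 0}
  ]
}}

```text
time_s: 3.32
eef_pos: [523.9, -18.1, 121.8]
ee_rot: [0.465, -0.464, -0.533, 0.533]
force: [0.2, -0.3, 1.4]
grip_width: 0.582
```

```bash
python3 - <<'E'
from h import *
T,s=pose(); c=ctrl.capture("wrist"); save("w2",c['img']); print(s['eef_pos'],s['force'])
E
```

```text
[523.8959354  -18.06323421 121.79706925] [ 0.19477149 -0.34874086  1.35308806]
```

View pics/w2.png

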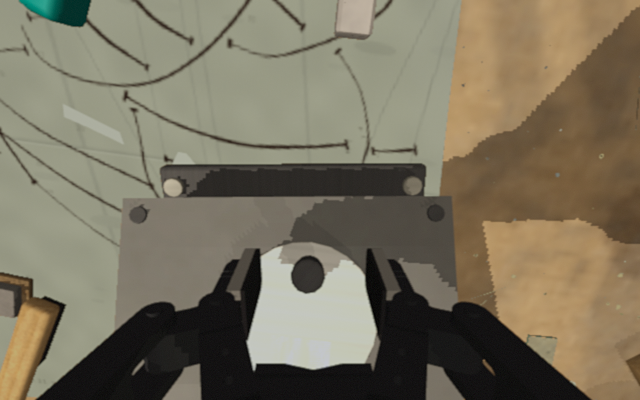

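Call:
{"fn": "jog_arm", "kwargs": {
  "targets": [
    {"offset": [0,0,0],"yaw": 0},
    {"offset": [0,0,0],"yaw": 0},
    {"offset": [0,0,0],"yaw": 0},
    {"offset": [0,0,0],"yaw": 0},
    {"offset": [0,0,0],"yaw": 0}
  ],
  "fingers": 0.0,
  "grip_force": 20
}}

```text
time_s: 3.78
eef_pos: [525.2, -18.5, 124.2]
ee_rot: [-0.464, 0.466, 0.534, -0.532]
force: [-1.0, 0.4, 7.1]
grip_width: 0.173
```

```bash
python3 - <<'E'
from cov import *
print(ctrl.sense()['grip_width'],ctrl.sense()['force'])
T,s=pose(); t0=.117
for t in np.r_[np.linspace(.117,1.72,13)]:
    d=T[:3,:3].T@(kp(t)-kp(.117))/1000; print(round(t,2),d.round(4),kp(t).round(0))
E
```

```text
0.17332866383814913 [-0.95908375  0.40173057  7.10924092]
0.12 [0. 0. 0.] [524. -19. 122.]
0.25 [ 0.0138 -0.0011 -0.0023] [525.  -5. 123.]
0.38 [ 0.0271 -0.0029 -0.0062] [527.   9. 125.]
0.52 [ 0.0397 -0.0055 -0.0118] [531.  22. 127.]
0.65 [ 0.0514 -0.0088 -0.0188] [536.  34. 131.]
0.78 [ 0.062  -0.0126 -0.0271] [543.  46. 135.]
0.92 [ 0.0712 -0.0171 -0.0367] [551.  56. 139.]
1.05 [ 0.079  -0.022  -0.0473] [560.  66. 144.]
1.19 [ 0.0851 -0.0273 -0.0587] [571.  73. 149.]
1.32 [ 0.0895 -0.0329 -0.0708] [582.  79. 155.]
1.45 [ 0.0921 -0.0386 -0.0833] [594.  83. 161.]
1.59 [ 0.0929 -0.0445 -0.096 ] [607.  86. 167.]
1.72 [ 0.0917 -0.0504 -0.1087] [619.  87. 173.]
```

Call:
{"fn": "jog_arm", "kwargs": {
  "targets": [
    {"offset": [0.0138,-0.001,-0.0023],"yaw": 0},
    {"offset": [0.0271,-0.003,-0.0062],"yaw": 0},
    {"offset": [0.0397,-0.006,-0.0118],"yaw": 0},
    {"offset": [0.0514,-0.009,-0.0188],"yaw": 0},
    {"offset": [0.062,-0.013,-0.0271],"yaw": 0},
    {"offset": [0.0712,-0.017,-0.0367],"yaw": 0},
    {"offset": [0.079,-0.022,-0.0473],"yaw": 0},
    {"offset": [0.0851,-0.027,-0.0587],"yaw": 0},
    {"offset": [0.0895,-0.033,-0.0708],"yaw": 0},
    {"offset": [0.0921,-0.0386,-0.0833],"yaw": 0},
    {"offset": [0.0929,-0.0445,-0.096],"yaw": 0},
    {"offset": [0.092,-0.05,-0.107],"yaw": 0}
  ]
}}

```text
time_s: 4.78
eef_pos: [617.8, 84.8, 173.9]
ee_rot: [0.464, -0.466, -0.531, 0.534]
force: [-19.2, -10.1, -12.1]
grip_width: 0.174
```

```bash
python3 - <<'E'
from h import *
T,s=pose(); c=ctrl.capture("wrist"); save("w3",c['img']); print(s['eef_pos'],s['force'],s['grip_width'])
c=ctrl.capture("scene"); save("s3",c['img'],(290,90,480,250),4)
E
```

```text
[617.82485252  84.79132372 173.89238301] [-19.2392019  -10.11960998 -12.14854716] 0.17395938854483112
```

View pics/w3.png

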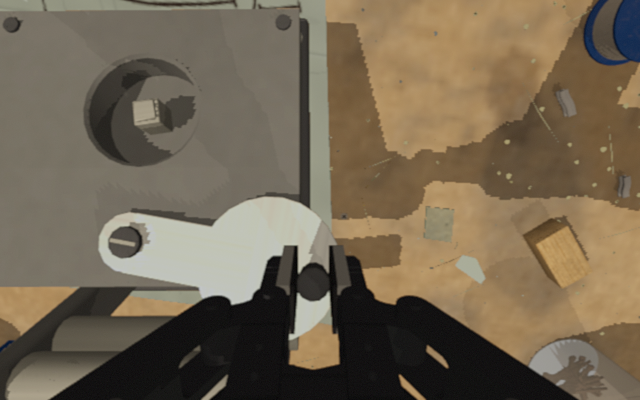

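View pics/s3.png

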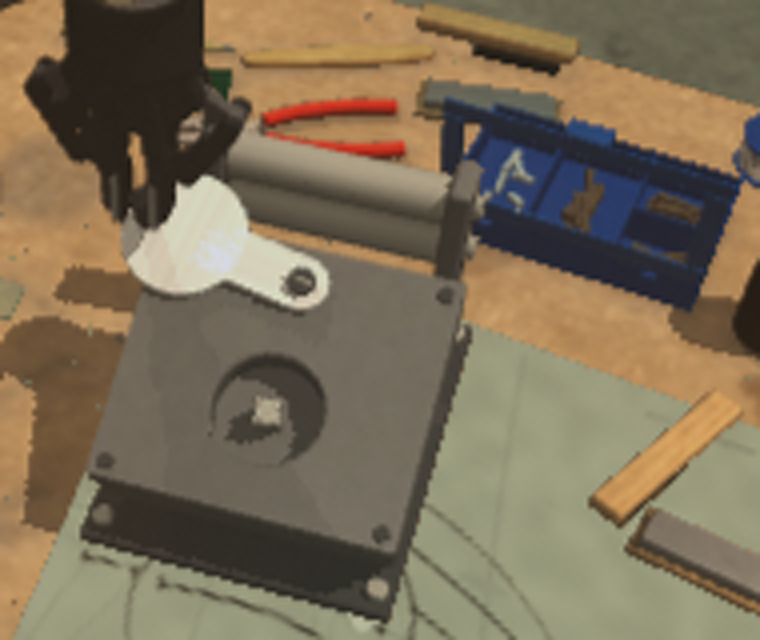

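Call:
{"fn": "jog_arm", "kwargs": {
  "targets": [
    {"offset": [0,0,0],"yaw": 0},
    {"offset": [0,0,0.0],"yaw": 0},
    {"offset": [0,-0.03,0.0],"yaw": 0},
    {"offset": [0,-0.065,0.0],"yaw": 0},
    {"offset": [-0.02,-0.065,0.04],"yaw": 0},
    {"offset": [-0.05,-0.065,0.075],"yaw": 0},
    {"offset": [-0.08,-0.065,0.115],"yaw": 0},
    {"offset": [-0.1,-0.065,0.115],"yaw": 0},
    {"offset": [-0.1,-0.065,0.115],"yaw": 0}
  ],
  "fingers": 0.085
}}

```text
time_s: 5.63
eef_pos: [516.4, -32.8, 240.2]
ee_rot: [0.464, -0.468, -0.531, 0.533]
force: [-0.5, -0.0, 0.5]
grip_width: 0.996
```

```bash
python3 - <<'E'
from h import *
T,s=pose(); c=ctrl.capture("wrist"); save("w4",c['img']); print(s['eef_pos'],s['force'],s['time_s']); np.savez("w4.npz",T=camT(c,T),K=c['intrinsics'])
m=np.array([560.5,-26.5,.138])
print(proj(c['intrinsics'],camT(c,T),[mill2w(m,face(0,0,h)) for h in(-24,-2,0)]).round(1))
save("w4z",c['img'],(230,110,430,260),4)
E
```

```text
[516.3713346  -32.80183944 240.24932024] [-0.45003958 -0.00341842  0.51815305] 5.6333
[[313.5 236.4]
 [313.4 236.3]
 [313.4 236.3]]
```

View pics/w4.png

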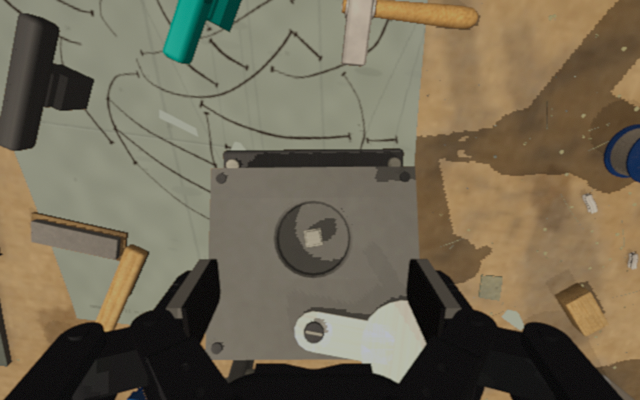

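View pics/w4z.png

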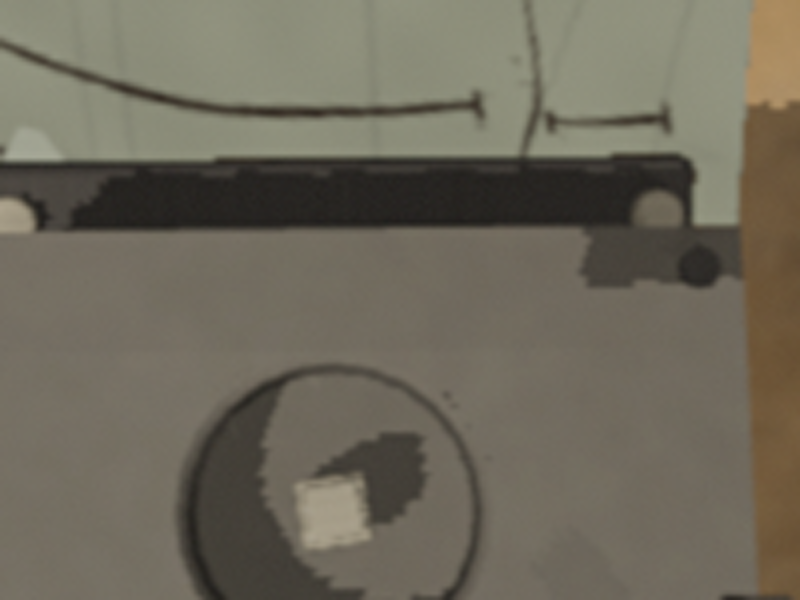

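```bash
python3 - <<'E'
from h import *
print(off([435,-287,215],1.263))
E
```

```text
(array([-0.2428,  0.0262,  0.1153]), np.float64(0.4395))
```

Call:
{"fn": "jog_arm", "kwargs": {
  "targets": [
    {"offset": [-0.035,0,0.02],"yaw": 0.1},
    {"offset": [-0.07,0,0.035],"yaw": 0.2},
    {"offset": [-0.105,0.005,0.05],"yaw": 0.3},
    {"offset": [-0.14,0.01,0.067],"yaw": 0.4},
    {"offset": [-0.175,0.015,0.084],"yaw": 0.44},
    {"offset": [-0.21,0.02,0.1],"yaw": 0.44},
    {"offset": [-0.243,0.026,0.115],"yaw": 0.44},
    {"offset": [-0.243,0.026,0.115],"yaw": 0.44},
    {"offset": [-0.243,0.026,0.115],"yaw": 0.44}
  ]
}}

```text
time_s: 6.43
eef_pos: [435.4, -287.7, 214.8]
ee_rot: [-0.57, 0.573, 0.416, -0.417]
force: [1.3, 0.1, 0.7]
grip_width: 0.997
```

```bash
python3 - <<'E'
from h import *
T,s=pose(); c=ctrl.capture("wrist"); save("w5",c['img']); print(s['eef_pos'],s['joints'].round(2),s['time_s']); np.savez("w5.npz",T=camT(c,T),K=c['intrinsics'])
print(proj(c['intrinsics'],camT(c,T),[[464,-295,74],np.array([464,-295,74])+np.array([np.cos(.31),-np.sin(.31),0])*60]))
E
```

```text
[ 435.39065673 -287.71712667  214.81196157] [-0.81  0.33  1.56 -0.    1.24 -2.07] 6.4333
[[314.90654176 222.67736243]
 [314.7776461  282.33076037]]
```

View pics/w5.png

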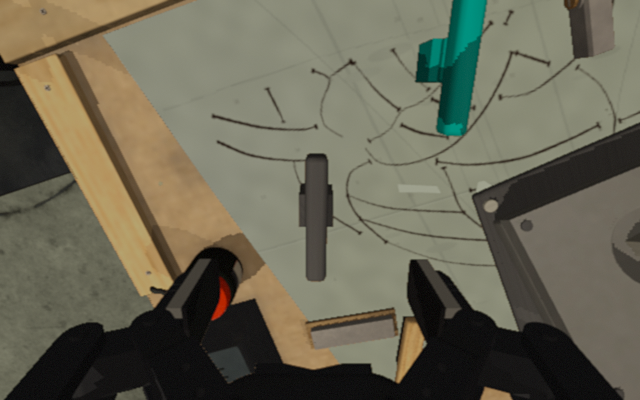

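```bash
python3 - <<'E'
from h import *
print(off([462.6,-294,66],1.263))
E
```

```text
(array([ 0.0016,  0.1492, -0.0273]), np.float64(-0.0007))
```

Call:
{"fn": "jog_arm", "kwargs": {
  "targets": [
    {"offset": [0.0016,0.02,-0.027],"yaw": 0},
    {"offset": [0.0016,0.055,-0.027],"yaw": 0},
    {"offset": [0.0016,0.09,-0.027],"yaw": 0},
    {"offset": [0.0016,0.12,-0.027],"yaw": 0},
    {"offset": [0.0016,0.14,-0.027],"yaw": 0},
    {"offset": [0.0016,0.149,-0.027],"yaw": 0},
    {"offset": [0.0016,0.149,-0.027],"yaw": 0},
    {"offset": [0.0016,0.149,-0.027],"yaw": 0}
  ],
  "fingers": 0.06
}}

```text
time_s: 7.15
eef_pos: [463.3, -293.5, 67.3]
ee_rot: [-0.569, 0.573, 0.417, -0.418]
force: [0.3, 0.2, 0.7]
grip_width: 0.706
```

```bash
python3 - <<'E'
from h import *
T,s=pose(); c=ctrl.capture("wrist"); save("w6",c['img']); print(s['eef_pos'],s['force'],s['time_s'])
E
```

```text
[ 463.25797046 -293.50984015   67.27951293] [0.32143487 0.20261038 0.71122519] 7.15
```

View pics/w6.png

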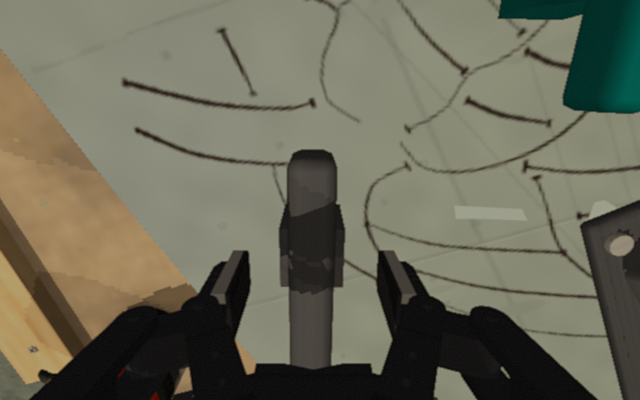

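Call:
{"fn": "jog_arm", "kwargs": {
  "targets": [
    {"offset": [0,0,0],"yaw": 0},
    {"offset": [0,0,0],"yaw": 0},
    {"offset": [0,0,0],"yaw": 0},
    {"offset": [0,0,0],"yaw": 0},
    {"offset": [0,0,0],"yaw": 0},
    {"offset": [0,-0.01,0],"yaw": 0},
    {"offset": [0,-0.03,0],"yaw": 0},
    {"offset": [0,-0.06,0],"yaw": 0},
    {"offset": [0,-0.09,0],"yaw": 0},
    {"offset": [0,-0.12,0],"yaw": 0},
    {"offset": [0,-0.12,0],"yaw": 0},
    {"offset": [0,-0.12,0],"yaw": 0}
  ],
  "fingers": 0.0,
  "grip_force": 20
}}

```text
time_s: 8.2
eef_pos: [463.0, -293.3, 189.0]
ee_rot: [-0.567, 0.574, 0.418, -0.417]
force: [-1.0, -0.2, -3.1]
grip_width: 0.229
```

```bash
python3 - <<'E'
from h import *
T,s=pose(); c=ctrl.capture("wrist"); save("w7",c['img']); print(s['eef_pos'],s['force'],s['grip_width'],s['time_s'])
m=np.array([561.9,-26.3,.138])
# pretilt spot: face l=-62,u=15
for h in (40,5): 
    p=mill2w(m,face(15,-62,h)); print(p)
E
```

```text
[ 463.01528628 -293.34503476  188.96029416] [-0.99313344 -0.15468977 -3.05060894] 0.2292043314200831 8.2
[567.15022435 -88.16591951 137.59158541]
[581.80124091 -86.13114605 105.87081286]
```

View pics/w7.png

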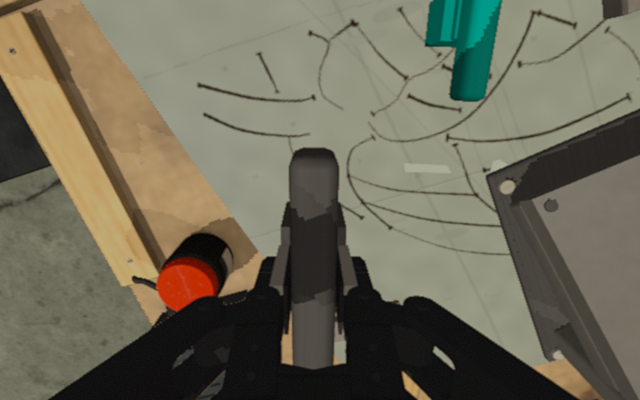

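```bash
cat > fitg.py <<'E'
from h import *
m=np.array([561.9,-26.3,.138])
tip=np.array([0.85,0,93.2])
def tcp(foot,phi,p=63):  # foot rel tip (x,z) mill-local
    return mill2w(m,tip+[foot[0]-p*np.sin(phi),0,foot[1]+p*np.cos(phi)+67.3-p])
E
python3 - <<'E'
from fitg import *
t=tcp((1,25),0); print(t,off(t,1.79))
E
```

```text
[563.73241224 -26.04550955 185.5       ] (array([ 0.2849,  0.0008, -0.0157]), np.float64(-0.5267))
```

Call:
{"fn": "jog_arm", "kwargs": {
  "targets": [
    {"offset": [0.01,-0.005,0],"yaw": -0.03},
    {"offset": [0.03,-0.01,-0.002],"yaw": -0.08},
    {"offset": [0.06,-0.01,-0.004],"yaw": -0.14},
    {"offset": [0.09,-0.01,-0.006],"yaw": -0.2},
    {"offset": [0.12,-0.01,-0.008],"yaw": -0.26},
    {"offset": [0.15,-0.01,-0.01],"yaw": -0.32},
    {"offset": [0.18,-0.01,-0.012],"yaw": -0.38},
    {"offset": [0.21,-0.01,-0.013],"yaw": -0.44},
    {"offset": [0.24,-0.01,-0.015],"yaw": -0.49},
    {"offset": [0.265,-0.01,-0.0157],"yaw": -0.527},
    {"offset": [0.28,-0.005,-0.0157],"yaw": -0.527},
    {"offset": [0.285,-0.005,-0.0157],"yaw": -0.527}
  ]
}}

```text
time_s: 9.25
eef_pos: [563.1, -22.9, 189.3]
ee_rot: [0.441, -0.442, -0.552, 0.554]
force: [0.6, 0.5, -3.3]
grip_width: 0.231
```

Call:
{"fn": "jog_arm", "kwargs": {
  "targets": [
    {"offset": [0,0,0],"yaw": 0},
    {"offset": [0,0,0],"yaw": 0}
  ]
}}

```text
time_s: 9.42
eef_pos: [562.5, -22.6, 188.3]
ee_rot: [0.441, -0.44, -0.551, 0.554]
force: [-0.6, 0.0, -2.6]
grip_width: 0.231
```

```bash
python3 - <<'E'
from fitg import *
T,s=pose(); c=ctrl.capture("wrist"); save("w8",c['img']); print(s['eef_pos'],s['force'],s['joints'].round(2),s['time_s'])
c=ctrl.capture("scene"); save("s8",c['img'],(290,70,480,230),4)
t=tcp((1,25),0); print(off(t,1.79))
E
```

```text
[562.45097777 -22.60792051 188.29814046] [-0.60249162  0.00980907 -2.62961195] [-0.25  0.45  1.46 -0.    1.23 -2.04] 9.4167
(array([-0.0026,  0.0035, -0.0004]), np.float64(0.0037))
```

View pics/w8.png

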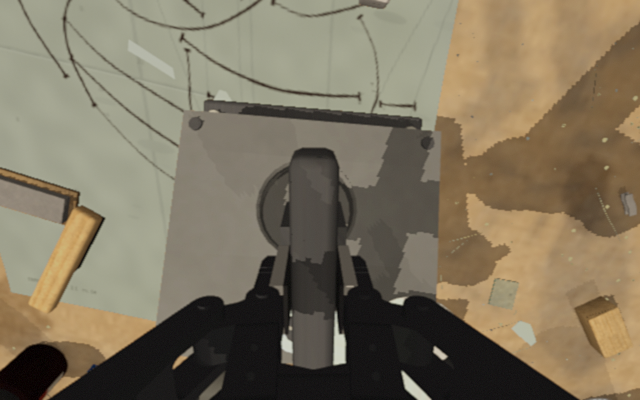

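View pics/s8.png

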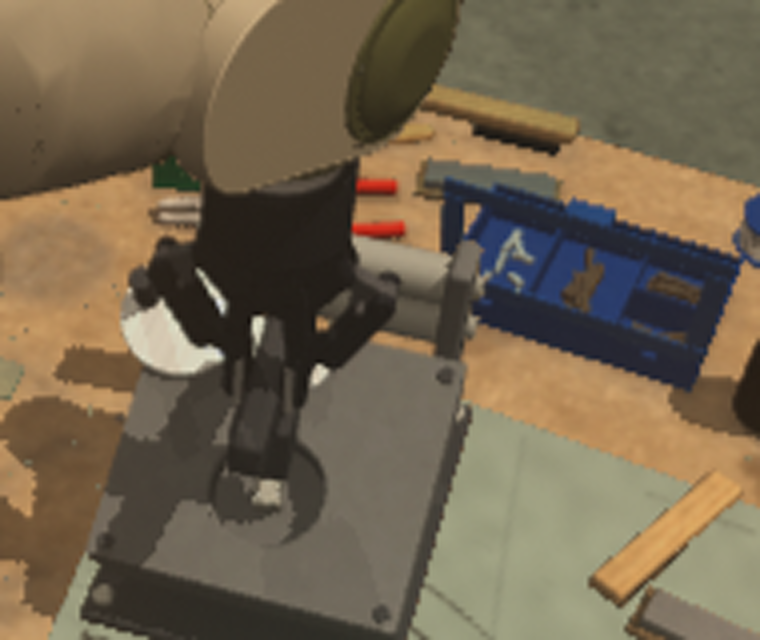

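```bash
python3 - <<'E'
import cv2
a=cv2.imread("pics/w8.png"); cv2.imwrite("pics/w8z.png",cv2.resize(a[140:280,220:400],None,fx=4.2,fy=4.2,interpolation=cv2.INTER_CUBIC))
from fitg import *
T,s=pose(); c=ctrl.capture("wrist")
print(proj(c['intrinsics'],camT(c,T),[mill2w(m,face(34*np.cos(a),34*np.sin(a),0)) for a in np.arange(0,6.28,np.pi/4)]+[mill2w(m,face(-65,l,0)) for l in(-95,95)]).round(1))
E
```

```text
[[304.7 256.2]
 [340.  244.6]
 [356.2 211.7]
 [344.5 177.4]
 [312.3 161.1]
 [277.8 171.8]
 [260.6 203.9]
 [271.5 239.2]
 [185.5 108.5]
 [443.3 131.1]]
```

View pics/w8z.png

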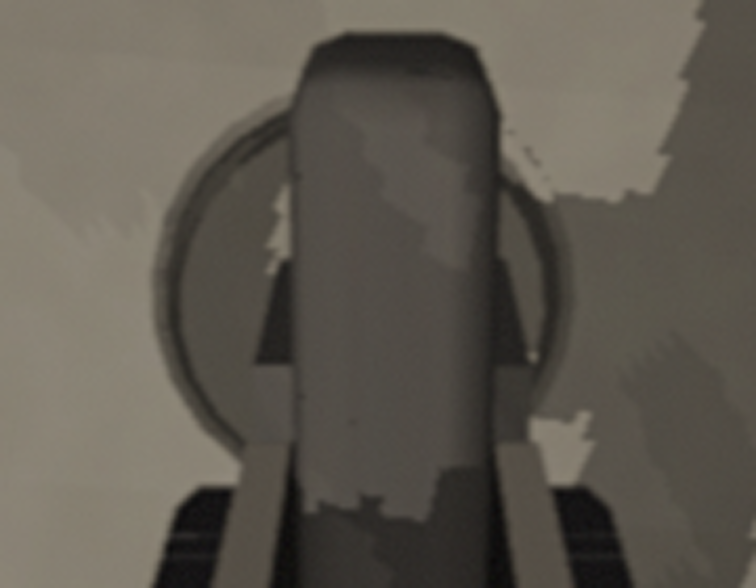

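```bash
sed -i 's/^m=.*/m=np.array([562.4,-28.0,.138])/' fitg.py; python3 - <<'E'
from fitg import *
for f,p in (((1.2,8),0),((1.2,-5),0)):
    t=tcp(f,p); print(t.round(1),off(t,1.79))
E
```

```text
[564.4 -27.7 168.5] (array([-0.0042,  0.0207, -0.0007]), np.float64(0.0034))
[564.4 -27.7 155.5] (array([-0.0042,  0.0337, -0.0007]), np.float64(0.0034))
```

Call:
{"fn": "jog_arm", "kwargs": {
  "targets": [
    {"offset": [-0.004,0.005,-0.001],"yaw": 0},
    {"offset": [-0.004,0.012,-0.001],"yaw": 0},
    {"offset": [-0.004,0.019,-0.001],"yaw": 0},
    {"offset": [-0.004,0.021,-0.001],"yaw": 0},
    {"offset": [-0.004,0.021,-0.001],"yaw": 0},
    {"offset": [-0.004,0.021,-0.001],"yaw": 0}
  ]
}}

```text
time_s: 10.07
eef_pos: [564.7, -27.5, 168.1]
ee_rot: [0.441, -0.442, -0.551, 0.554]
force: [0.7, -0.8, -3.2]
grip_width: 0.225
```

```bash
python3 - <<'E'
from fitg import *
T,s=pose(); c=ctrl.capture("wrist"); save("w9",c['img'],(220,130,400,270),4.2); print(s['eef_pos'],s['force'],s['time_s'])
c=ctrl.capture("scene"); save("s9",c['img'],(310,130,410,220),6)
print(off(tcp((1.2,-5),0),1.79))
E
```

```text
[564.66940319 -27.48837791 168.10111138] [ 0.65635447 -0.81637049 -3.21634417] 10.0667
(array([-0.0001,  0.013 ,  0.0004]), np.float64(0.0034))
```

View pics/w9.png

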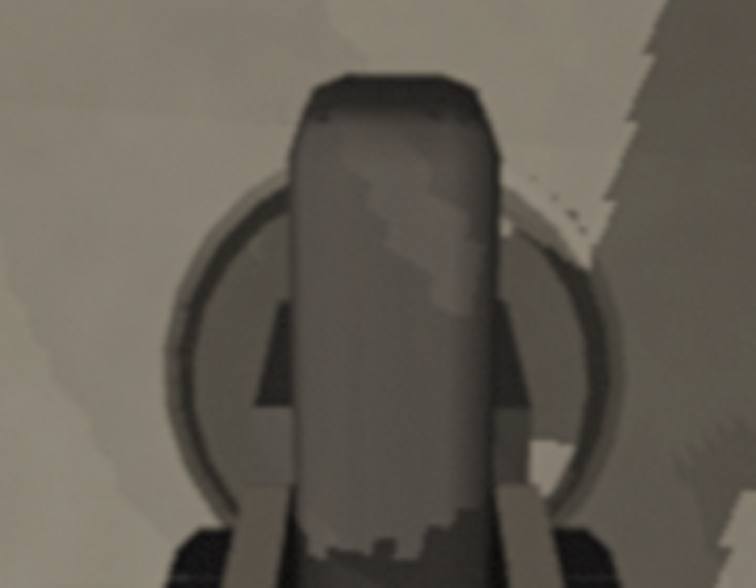

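View pics/s9.png

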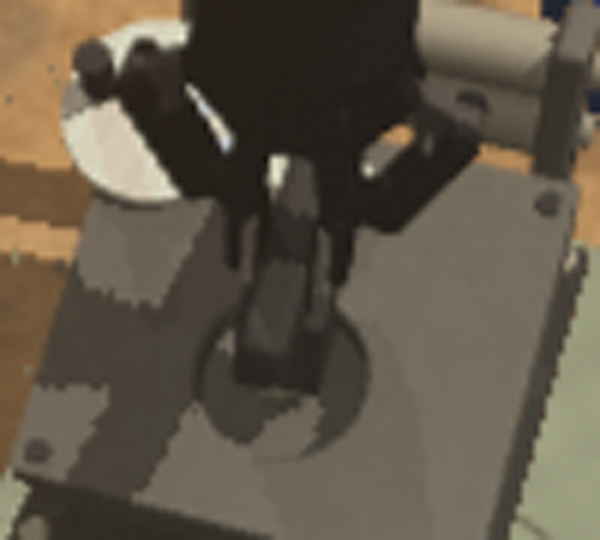

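Call:
{"fn": "jog_arm", "kwargs": {
  "targets": [
    {"offset": [0,0.003,0],"yaw": 0},
    {"offset": [0,0.006,0],"yaw": 0},
    {"offset": [0,0.009,0],"yaw": 0},
    {"offset": [0,0.011,0],"yaw": 0},
    {"offset": [0,0.013,0],"yaw": 0},
    {"offset": [0,0.013,0],"yaw": 0}
  ]
}}

```text
time_s: 10.67
eef_pos: [564.5, -27.9, 157.3]
ee_rot: [0.44, -0.442, -0.551, 0.554]
force: [-10.2, -1.2, 13.6]
grip_width: 0.227
```

```bash
python3 - <<'E'
from fitg import *
T,s=pose(); c=ctrl.capture("wrist"); save("w10",c['img'],(220,130,400,270),4.2); print(s['eef_pos'],s['force'],s['wrist_torque'],s['time_s'])
r=np.radians
for f,p in (((1.2,-5),0),((1.2,-5.5),r(6)),((1.8,-6),r(12)),((2.6,-7),r(18)),((3.8,-8.2),r(25)),((5.9,-12.7),r(25)),((8,-17.2),r(25)),((9.3,-20),r(25))):
    print(off(tcp(f,p)))
E
```

```text
[564.53860738 -27.85476646 157.26737338] [-10.18291654  -1.18975242  13.64333783] [-0.14605049  1.45068857  0.01957514] 10.6667
(array([0.0001, 0.0018, 0.    ]), 0)
(array([0.0007, 0.0026, 0.0066]), 0)
(array([0.0012, 0.0042, 0.0125]), 0)
(array([0.0017, 0.0069, 0.018 ]), 0)
(array([0.0022, 0.0109, 0.024 ]), 0)
(array([0.0021, 0.0154, 0.0219]), 0)
(array([0.0019, 0.0199, 0.0198]), 0)
(array([0.0018, 0.0227, 0.0185]), 0)
```

View pics/w10.png

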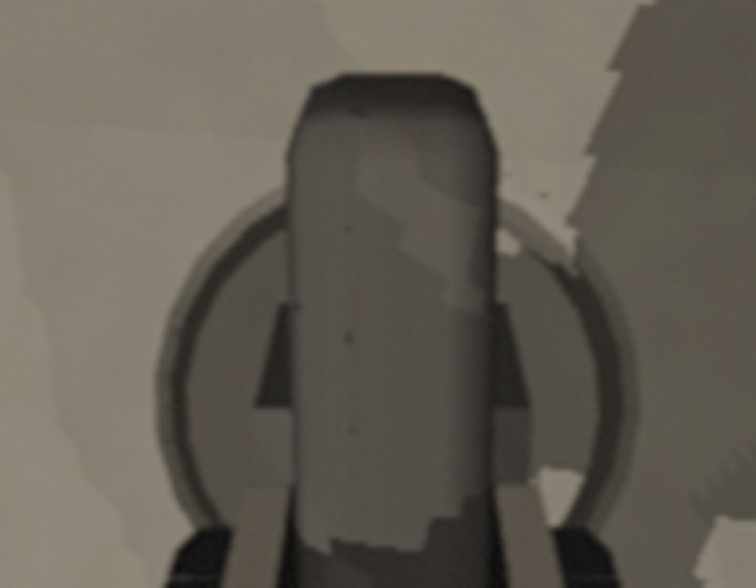

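Call:
{"fn": "jog_arm", "kwargs": {
  "targets": [
    {"offset": [0,0.0,0.003],"yaw": 0},
    {"offset": [0.0005,0.001,0.006],"yaw": 0},
    {"offset": [0.001,0.002,0.009],"yaw": 0},
    {"offset": [0.001,0.003,0.012],"yaw": 0},
    {"offset": [0.001,0.003,0.012],"yaw": 0}
  ]
}}

```text
time_s: 11.13
eef_pos: [552.4, -29.7, 154.2]
ee_rot: [0.44, -0.442, -0.551, 0.554]
force: [2.2, -0.5, -0.4]
grip_width: 0.23
```

```bash
python3 - <<'E'
from fitg import *
T,s=pose(); c=ctrl.capture("wrist"); save("w11",c['img'],(220,130,400,270),4.2); print(s['eef_pos'],s['force'],s['wrist_torque'],s['time_s'])
c=ctrl.capture("scene"); save("s11",c['img'],(310,130,410,220),6)
E
```

```text
[552.43027151 -29.72808276 154.23803146] [ 2.19706043 -0.53347281 -0.38740688] [-0.15310632 -0.68773733 -0.04325496] 11.1333
```

View pics/w11.png

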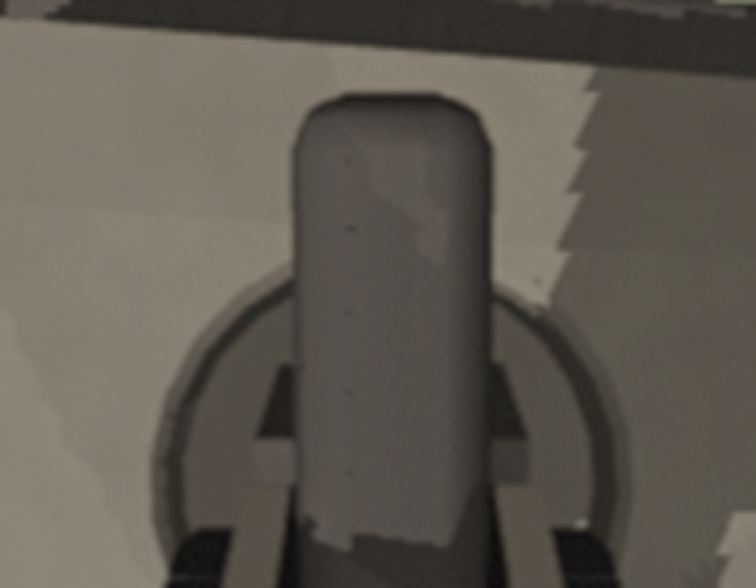

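View pics/s11.png

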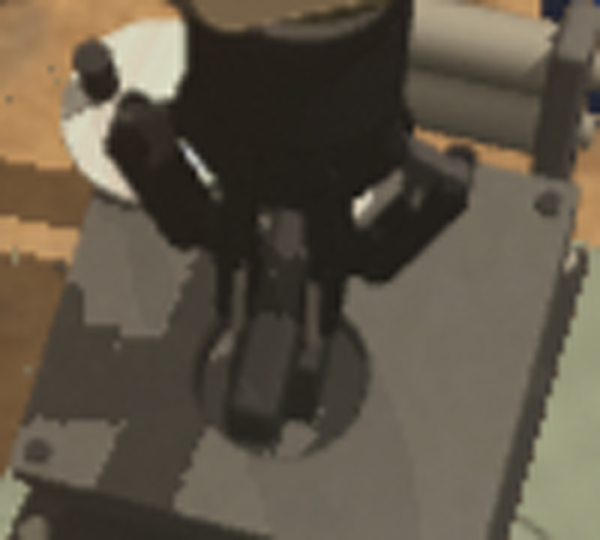

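```bash
python3 - <<'E'
from fitg import *
r=np.radians
for f,p in (((1.8,-6),r(12)),((2.6,-7),r(18)),((3.8,-8.2),r(25)),((5.9,-12.7),r(25)),((8,-17.2),r(25)),((9.3,-20),r(25))):
    print(off(tcp(f,p)))
E
```

```text
(array([0.0003, 0.0011, 0.0004]), 0)
(array([0.0008, 0.0038, 0.006 ]), 0)
(array([0.0013, 0.0078, 0.0119]), 0)
(array([0.0012, 0.0123, 0.0098]), 0)
(array([0.001 , 0.0168, 0.0077]), 0)
(array([0.0009, 0.0196, 0.0064]), 0)
```

Call:
{"fn": "jog_arm", "kwargs": {
  "targets": [
    {"offset": [0.0003,0.002,0.002],"yaw": 0},
    {"offset": [0.0005,0.003,0.005],"yaw": 0},
    {"offset": [0.0008,0.005,0.0075],"yaw": 0},
    {"offset": [0.001,0.0065,0.01],"yaw": 0},
    {"offset": [0.0013,0.008,0.012],"yaw": 0},
    {"offset": [0.0013,0.008,0.012],"yaw": 0}
  ]
}}

```text
time_s: 11.73
eef_pos: [540.2, -31.4, 146.2]
ee_rot: [0.44, -0.442, -0.551, 0.554]
force: [2.8, -2.0, 0.1]
grip_width: 0.224
```

```bash
python3 - <<'E'
from fitg import *
T,s=pose(); c=ctrl.capture("wrist"); save("w12",c['img'],(220,130,400,270),4.2); print(s['eef_pos'],s['force'],s['wrist_torque'],s['time_s'])
c=ctrl.capture("scene"); save("s12",c['img'],(310,130,410,220),6)
E
```

```text
[540.24637896 -31.35638913 146.15696364] [ 2.7643009  -2.0206065   0.09592006] [-0.56433512 -0.65378542 -0.02270476] 11.7333
```

View pics/w12.png

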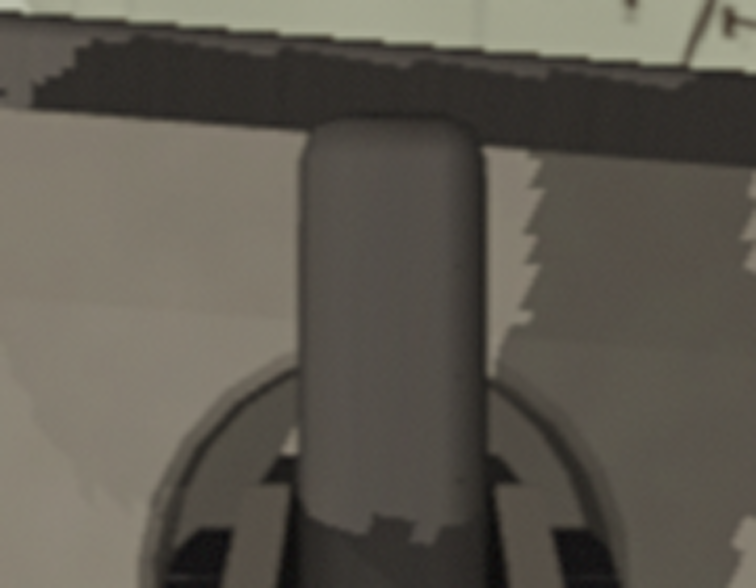

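View pics/s12.png

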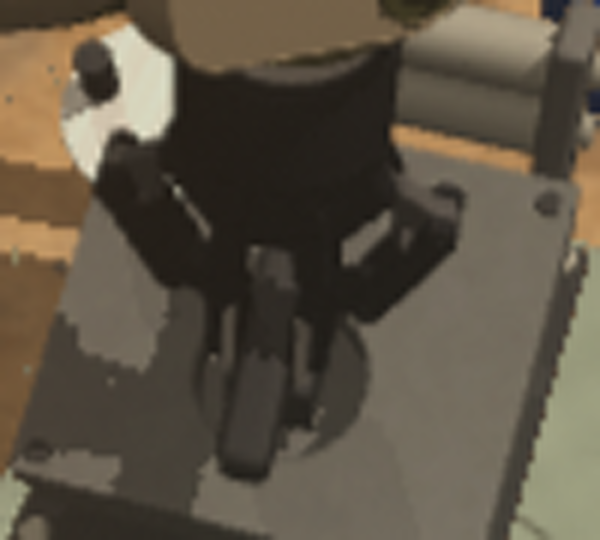

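Call:
{"fn": "jog_arm", "kwargs": {
  "targets": [
    {"offset": [0,0.002,-0.001],"yaw": 0},
    {"offset": [0,0.0045,-0.002],"yaw": 0},
    {"offset": [0,0.007,-0.003],"yaw": 0},
    {"offset": [0,0.009,-0.004],"yaw": 0},
    {"offset": [0,0.0105,-0.005],"yaw": 0},
    {"offset": [0,0.0105,-0.005],"yaw": 0}
  ]
}}

```text
time_s: 12.33
eef_pos: [544.2, -30.5, 136.7]
ee_rot: [0.441, -0.441, -0.55, 0.555]
force: [-10.7, -4.5, 17.5]
grip_width: 0.229
```

```bash
python3 - <<'E'
from fitg import *
T,s=pose(); c=ctrl.capture("wrist"); save("w13",c['img'],(220,130,400,270),4.2); print(s['eef_pos'],s['force'],s['wrist_torque'],s['time_s'])
print(off(tcp((9.3,-20),np.radians(25))))
E
```

```text
[544.20843429 -30.45972155 136.65382737] [-10.65874107  -4.54299931  17.45544781] [-0.881086    1.46144224 -0.0584618 ] 12.3333
(array([-0.0002,  0.002 , -0.0019]), 0)
```

View pics/w13.png

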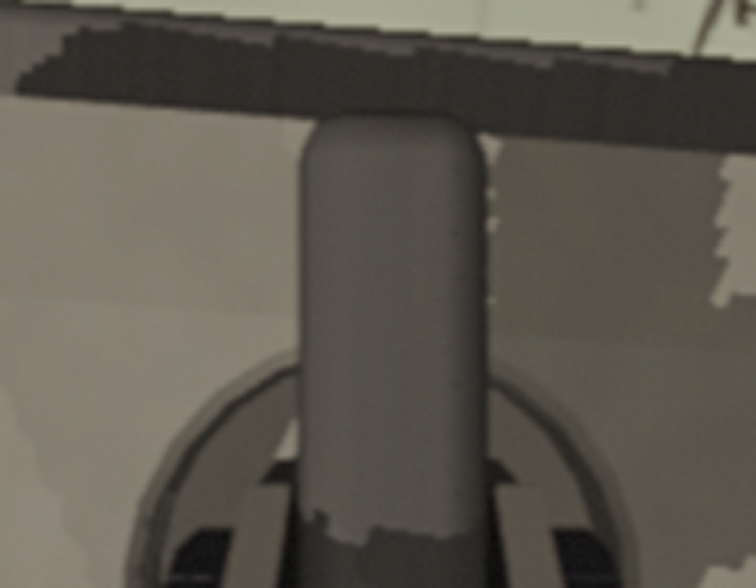

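Call:
{"fn": "jog_arm", "kwargs": {
  "targets": [
    {"offset": [0,0.002,-0.001],"yaw": 0},
    {"offset": [0,0.004,-0.002],"yaw": 0},
    {"offset": [0,0.004,-0.002],"yaw": 0}
  ]
}}

```text
time_s: 12.63
eef_pos: [544.6, -30.4, 134.4]
ee_rot: [0.442, -0.44, -0.549, 0.557]
force: [-17.2, -4.3, 26.6]
grip_width: 0.232
```

```bash
python3 - <<'E'
from fitg import *
T,s=pose(); c=ctrl.capture("wrist"); save("w14",c['img'],(220,130,400,270),4.2); print(s['eef_pos'],s['force'],s['wrist_torque'],s['time_s'])
E
```

```text
[544.61005771 -30.39301058 134.44451145] [-17.23105539  -4.32085229  26.61400917] [-0.93894496  2.50962848 -0.08608087] 12.6333
```

View pics/w14.png

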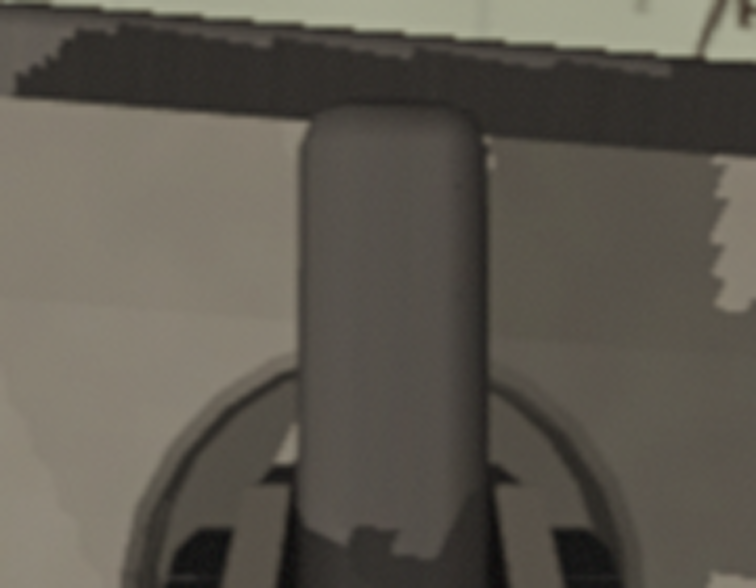

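Call:
{"fn": "jog_arm", "kwargs": {
  "targets": [
    {"offset": [0,-0.002,0.001],"yaw": 0},
    {"offset": [0,-0.002,0.001],"yaw": 0},
    {"offset": [0,-0.002,0.001],"yaw": 0},
    {"offset": [0,-0.02,0.001],"yaw": 0},
    {"offset": [0,-0.05,0.001],"yaw": 0},
    {"offset": [0,-0.085,0.01],"yaw": 0},
    {"offset": [0,-0.105,0.02],"yaw": 0},
    {"offset": [0,-0.105,0.03],"yaw": 0},
    {"offset": [0,-0.105,0.03],"yaw": 0}
  ],
  "fingers": 0.06
}}

```text
time_s: 13.43
eef_pos: [515.5, -36.2, 240.2]
ee_rot: [0.442, -0.44, -0.549, 0.556]
force: [-0.4, -0.9, -0.3]
grip_width: 0.702
```

```bash
python3 - <<'E'
from fitg import *
T,s=pose(); c=ctrl.capture("wrist"); save("w15",c['img'],(200,90,440,270),3.3); print(s['eef_pos'],s['force'],s['time_s']); np.savez("w15.npz",T=camT(c,T),K=c['intrinsics'])
a=np.array([-S,0,C]); X=np.array([C,0,S]); Y=np.array([0,1,0.])
for sd in (0,3,6,10):
    f=tip-(22-sd)*a
    P=[f+74*a+sx*60*X+sy*10*Y for sx,sy in((-1,-1),(-1,1),(1,1),(1,-1))]
    print(sd,((proj(c['intrinsics'],camT(c,T),[mill2w(m,p) for p in P])-[200,90])*3.3).round(0).tolist())
c=ctrl.capture("scene"); save("s15",c['img'],(310,130,410,220),6)
E
```

```text
[515.51603491 -36.15574241 240.2013826 ] [-0.42556438 -0.86487018 -0.25983521] 13.4333
0 [[346.0, 239.0], [431.0, 246.0], [391.0, 775.0], [301.0, 768.0]]
3 [[346.0, 236.0], [432.0, 243.0], [392.0, 779.0], [300.0, 772.0]]
6 [[346.0, 232.0], [433.0, 240.0], [393.0, 782.0], [300.0, 775.0]]
10 [[347.0, 228.0], [435.0, 236.0], [394.0, 787.0], [299.0, 780.0]]
```

View pics/w15.png

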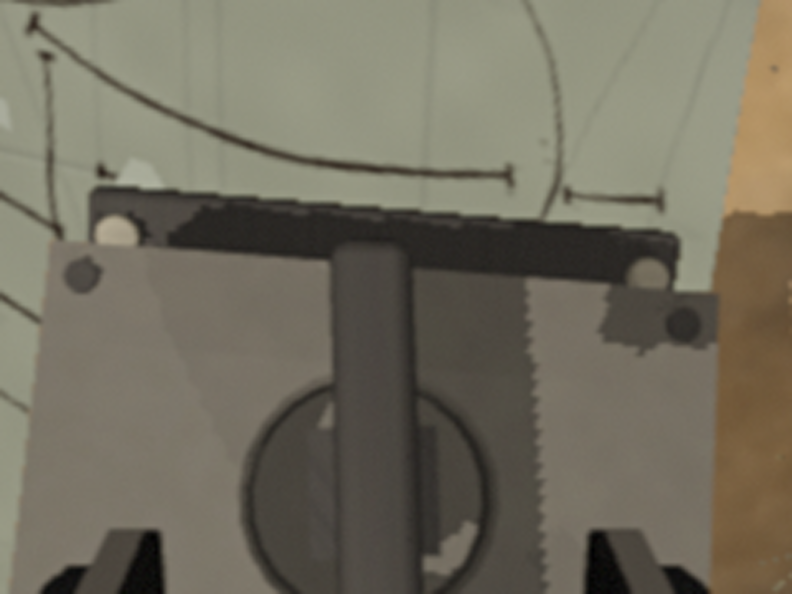

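View pics/s15.png

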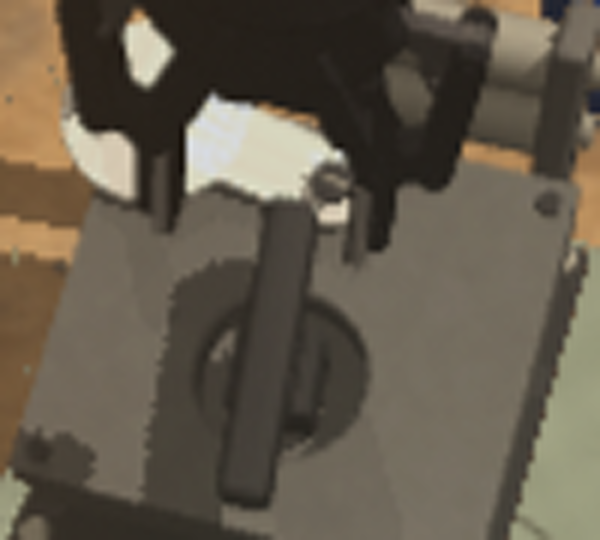

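```bash
python3 - <<'E'
from fitg import *
c=ctrl.capture("scene"); K,T=c['intrinsics'],np.array(c['T'])
a=np.array([-S,0,C]); X=np.array([C,0,S]); Y=np.array([0,1,0.]); 
print("rim",((proj(K,T,[mill2w(m,face(34*np.cos(t),34*np.sin(t),0)) for t in (0,1.57,3.14,4.71)])-[310,130])*6).round(0).tolist())
print("corners",((proj(K,T,[mill2w(m,face(-65,95,0)),mill2w(m,face(105,-95,0))])-[310,130])*6).round(0).tolist())
g=.12
Xg=np.cos(g)*X+np.sin(g)*Y; Yg=-np.sin(g)*X+np.cos(g)*Y
for sd in (0,3,6,10):
    f=tip-(22-sd)*a
    P=[f+74*a+sx*60*Xg+sy*10*Yg for sx,sy in((-1,-1),(-1,1),(1,1),(1,-1))]
    print(sd,((proj(K,T,[mill2w(m,p) for p in P])-[310,130])*6).round(0).tolist())
c=ctrl.capture("top"); save("t15",c['img'],(270,90,390,215),4.8)
E
```

```text
rim [[301.0, 292.0], [195.0, 350.0], [253.0, 452.0], [360.0, 393.0]]
corners [[4.0, 465.0], [579.0, 184.0]]
0 [[268.0, 493.0], [215.0, 486.0], [266.0, 184.0], [318.0, 190.0]]
3 [[267.0, 491.0], [214.0, 484.0], [265.0, 181.0], [317.0, 187.0]]
6 [[266.0, 490.0], [213.0, 482.0], [265.0, 179.0], [317.0, 185.0]]
10 [[265.0, 487.0], [212.0, 479.0], [264.0, 175.0], [316.0, 181.0]]
```

View pics/t15.png

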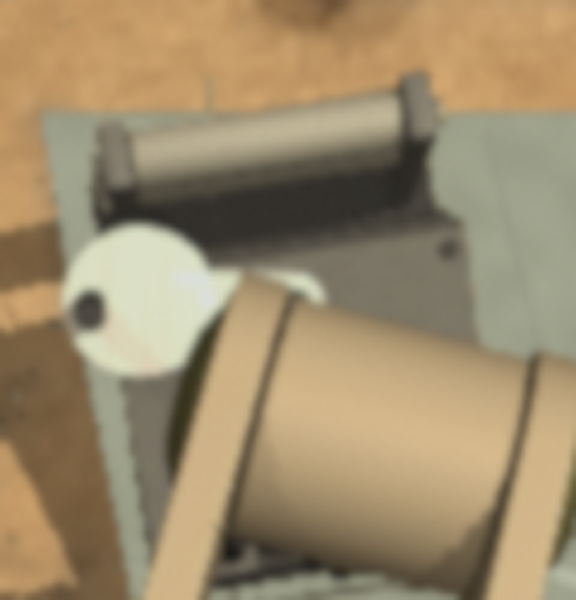

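```bash
python3 - <<'E'
from fitg import *
for z in (190,163,157,154): print(off(mill2w(m,[-32,0,z]),1.80))
E
```

```text
(array([ 0.0006,  0.0484, -0.0154]), np.float64(-0.0051))
(array([ 0.0007,  0.0754, -0.0157]), np.float64(-0.0051))
(array([ 0.0007,  0.0814, -0.0158]), np.float64(-0.0051))
(array([ 0.0007,  0.0844, -0.0158]), np.float64(-0.0051))
```

Call:
{"fn": "jog_arm", "kwargs": {
  "targets": [
    {"offset": [0.0007,0.0,-0.0157],"yaw": 0},
    {"offset": [0.0007,0.015,-0.0157],"yaw": 0},
    {"offset": [0.0007,0.035,-0.0157],"yaw": 0},
    {"offset": [0.0007,0.055,-0.0157],"yaw": 0},
    {"offset": [0.0007,0.07,-0.0157],"yaw": 0},
    {"offset": [0.0007,0.075,-0.0157],"yaw": 0},
    {"offset": [0.0007,0.077,-0.0157],"yaw": 0},
    {"offset": [0.0007,0.077,-0.0157],"yaw": 0}
  ],
  "fingers": 0.0
}}

```text
time_s: 14.3
eef_pos: [530.9, -32.3, 161.3]
ee_rot: [0.443, -0.439, -0.549, 0.557]
force: [0.5, -0.0, 0.3]
grip_width: 0.002
```

Call:
{"fn": "jog_arm", "kwargs": {
  "targets": [
    {"offset": [0,0.001,0],"yaw": 0},
    {"offset": [0,0.002,0],"yaw": 0},
    {"offset": [0,0.003,0],"yaw": 0},
    {"offset": [0,0.003,0],"yaw": 0}
  ]
}}

```text
time_s: 14.63
eef_pos: [530.9, -32.3, 158.5]
ee_rot: [0.442, -0.439, -0.549, 0.557]
force: [0.1, -0.2, -0.2]
grip_width: -0.004
```

Call:
{"fn": "jog_arm", "kwargs": {
  "targets": [
    {"offset": [0,0.001,0],"yaw": 0},
    {"offset": [0,0.0015,0],"yaw": 0},
    {"offset": [0,0.0015,0],"yaw": 0}
  ]
}}

```text
time_s: 14.88
eef_pos: [530.9, -32.3, 157.0]
ee_rot: [0.442, -0.439, -0.549, 0.557]
force: [-0.4, 0.3, 0.3]
grip_width: 0.002
```

Call:
{"fn": "jog_arm", "kwargs": {
  "targets": [
    {"offset": [0,0.001,0],"yaw": 0},
    {"offset": [0,0.0015,0],"yaw": 0},
    {"offset": [0,0.0015,0],"yaw": 0}
  ]
}}

```text
time_s: 15.13
eef_pos: [531.0, -32.4, 155.8]
ee_rot: [0.442, -0.44, -0.549, 0.557]
force: [-1.5, 0.0, 3.2]
grip_width: -0.001
```

Call:
{"fn": "jog_arm", "kwargs": {
  "targets": [
    {"offset": [0,0.001,0],"yaw": 0},
    {"offset": [0,0.002,0],"yaw": 0},
    {"offset": [0,0.003,0],"yaw": 0},
    {"offset": [0,0.003,0],"yaw": 0}
  ]
}}

```text
time_s: 15.47
eef_pos: [531.7, -32.6, 155.4]
ee_rot: [0.441, -0.441, -0.549, 0.556]
force: [-6.7, 1.6, 21.2]
grip_width: 0.002
```

```bash
python3 - <<'E'
from fitg import *
T,s=pose(); c=ctrl.capture("wrist"); save("w16",c['img']); print(s['eef_pos'],s['force'],s['time_s'])
E
```

```text
[531.65903651 -32.63039438 155.44451733] [-6.66007609  1.64123589 21.2179868 ] 15.4667
```

View pics/w16.png

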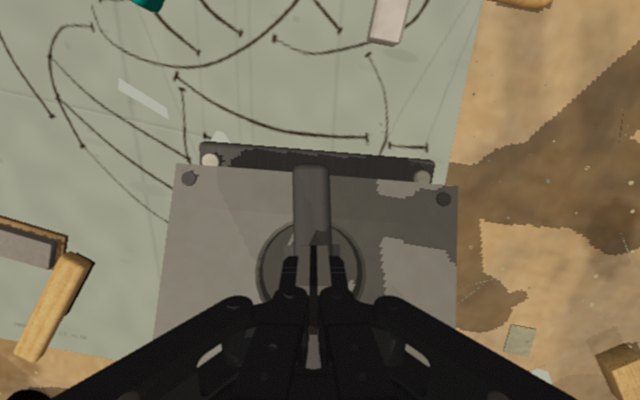

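```bash
cat >> fitg.py <<'E'
Xv=np.array([C,0,S]); Yv=np.array([0,1.,0]); av=np.array([-S,0,C]); p0=tip+39*av
def push(g,r=48,back=24.5,dz=9):
    n=-np.cos(g)*Xv+np.sin(g)*Yv; t=np.sin(g)*Xv+np.cos(g)*Yv
    th=np.array([t[0],t[1],0]); th/=np.linalg.norm(th)
    q=p0+r*n; p=q-back*th; p[2]=q[2]+dz
    w=mill2w(m,p); j=np.arctan2(th[1],th[0])+m[2]
    return w,j
E
python3 - <<'E'
from fitg import *
w,j=push(-.13,back=36); print(w,j,off(w,j)); w[2]=175; print(off(w,j))
E
```

```text
[514.16038789 -77.07486546 117.43149983] 1.8267346968998357 (array([-0.0392,  0.0385,  0.0266]), np.float64(-0.0315))
(array([-0.0396, -0.0191,  0.0271]), np.float64(-0.0315))
```

Call:
{"fn": "jog_arm", "kwargs": {
  "targets": [
    {"offset": [0,-0.015,0],"yaw": 0},
    {"offset": [-0.005,-0.03,0.005],"yaw": 0},
    {"offset": [-0.025,-0.03,0.02],"yaw": -0.03},
    {"offset": [-0.0392,-0.025,0.0266],"yaw": -0.0315},
    {"offset": [-0.0392,-0.01,0.0266],"yaw": -0.0315},
    {"offset": [-0.0392,0.015,0.0266],"yaw": -0.0315},
    {"offset": [-0.0392,0.034,0.0266],"yaw": -0.0315},
    {"offset": [-0.0392,0.0385,0.0266],"yaw": -0.0315},
    {"offset": [-0.0392,0.0385,0.0266],"yaw": -0.0315}
  ]
}}

```text
time_s: 16.27
eef_pos: [513.6, -76.9, 116.4]
ee_rot: [0.433, -0.431, -0.556, 0.564]
force: [-0.2, -0.4, 1.1]
grip_width: -0.002
```

```bash
python3 - <<'E'
from fitg import *
T,s=pose(); c=ctrl.capture("wrist"); save("w17",c['img']); print(s['eef_pos'],s['force'],s['time_s'])
for g in np.arange(-.13,1.3,.12): 
    w,j=push(g); print(round(g,2),off(w,j))
E
```

```text
[513.63227364 -76.85092363 116.39158931] [-0.24869201 -0.37862318  1.13990898] 16.2667
-0.13 (array([0.0115, 0.0001, 0.0002]), np.float64(0.0001))
-0.01 (array([0.0174, 0.0003, 0.0025]), np.float64(0.1089))
0.11 (array([0.0235, 0.0001, 0.0042]), np.float64(0.2178))
0.23 (array([ 0.0298, -0.0003,  0.0052]), np.float64(0.3271))
0.35 (array([ 0.0361, -0.001 ,  0.0056]), np.float64(0.4375))
0.47 (array([ 0.0424, -0.002 ,  0.0054]), np.float64(0.5494))
0.59 (array([ 0.0486, -0.0033,  0.0045]), np.float64(0.6634))
0.71 (array([ 0.0546, -0.0048,  0.0029]), np.float64(0.7798))
0.83 (array([ 0.0605, -0.0066,  0.0008]), np.float64(0.8989))
0.95 (array([ 0.066 , -0.0085, -0.0019]), np.float64(1.0208))
1.07 (array([ 0.0712, -0.0106, -0.0052]), np.float64(1.1455))
1.19 (array([ 0.076 , -0.0129, -0.0091]), np.float64(1.2728))
```

View pics/w17.png

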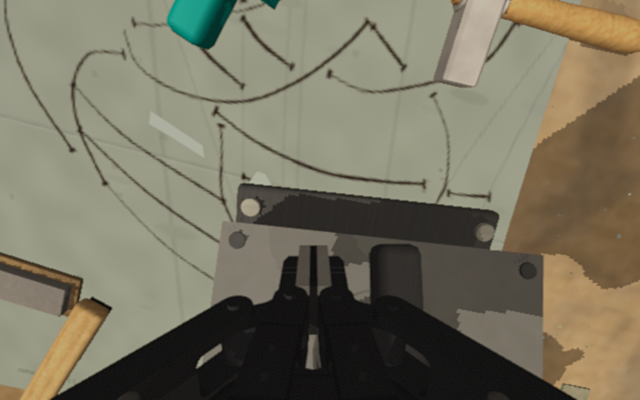

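Call:
{"fn": "jog_arm", "kwargs": {
  "targets": [
    {"offset": [0.006,0,0.001],"yaw": 0},
    {"offset": [0.0115,0,0.002],"yaw": 0},
    {"offset": [0.0174,0,0.004],"yaw": 0.1},
    {"offset": [0.0235,0,0.006],"yaw": 0.2},
    {"offset": [0.03,0,0.007],"yaw": 0.3},
    {"offset": [0.03,0,0.007],"yaw": 0.3}
  ]
}}

```text
time_s: 16.82
eef_pos: [500.6, -49.5, 119.1]
ee_rot: [-0.51, 0.513, 0.485, -0.491]
force: [1.9, -3.8, 2.1]
grip_width: -0.001
```

```bash
python3 - <<'E'
from fitg import *
T,s=pose(); c=ctrl.capture("wrist"); save("w18",c['img']); print(s['eef_pos'],s['force'],s['time_s'])
for g in np.arange(.23,1.4,.12): 
    w,j=push(g,r=50); print(round(g,2),off(w,j))
E
```

```text
[500.58293153 -49.4552654  119.07241843] [ 1.85654005 -3.77907921  2.12405492] 16.8167
0.23 (array([0.0003, 0.0019, 0.0007]), np.float64(0.0293))
0.35 (array([0.0065, 0.0011, 0.0029]), np.float64(0.1397))
0.47 (array([0.0128, 0.0001, 0.0045]), np.float64(0.2516))
0.59 (array([ 0.0192, -0.0013,  0.0054]), np.float64(0.3656))
0.71 (array([ 0.0257, -0.0029,  0.0056]), np.float64(0.482))
0.83 (array([ 0.0321, -0.0047,  0.0051]), np.float64(0.601))
0.95 (array([ 0.0384, -0.0067,  0.004 ]), np.float64(0.7229))
1.07 (array([ 0.0445, -0.0089,  0.0022]), np.float64(0.8477))
1.19 (array([ 0.0503, -0.0113, -0.0002]), np.float64(0.975))
1.31 (array([ 0.0558, -0.0137, -0.0034]), np.float64(1.1046))
```

View pics/w18.png

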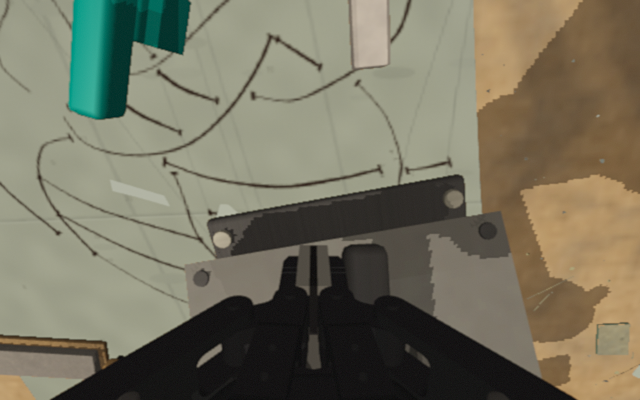

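Call:
{"fn": "jog_arm", "kwargs": {
  "targets": [
    {"offset": [0.0065,0.001,0.003],"yaw": 0.11},
    {"offset": [0.0128,0,0.0045],"yaw": 0.225},
    {"offset": [0.0192,-0.0013,0.0054],"yaw": 0.34},
    {"offset": [0.0257,-0.003,0.0056],"yaw": 0.46},
    {"offset": [0.0321,-0.0047,0.005],"yaw": 0.58},
    {"offset": [0.0384,-0.0067,0.004],"yaw": 0.7},
    {"offset": [0.0445,-0.009,0.002],"yaw": 0.82},
    {"offset": [0.0445,-0.009,0.002],"yaw": 0.85}
  ]
}}

```text
time_s: 17.53
eef_pos: [500.3, -5.0, 128.0]
ee_rot: [-0.664, 0.67, 0.232, -0.238]
force: [-3.9, -4.1, 1.5]
grip_width: 0.0
```

```bash
python3 - <<'E'
from fitg import *
T,s=pose(); c=ctrl.capture("wrist"); save("w19",c['img']); print(s['eef_pos'],s['force'],s['wrist_torque'],s['time_s'])
for g in np.arange(1.07,1.5,.06): 
    w,j=push(g,r=50); print(round(g,2),off(w,j))
c=ctrl.capture("scene"); save("s19",c['img'],(310,130,410,220),6)
E
```

```text
[500.29960118  -5.01849418 127.97184968] [-3.93810784 -4.12161578  1.48820428] [-0.6200667   0.49554411 -0.01904376] 17.5333
1.07 (array([ 0.0002,  0.0004, -0.0001]), np.float64(-0.003))
1.13 (array([ 0.003 , -0.0008,  0.0014]), np.float64(0.0603))
1.19 (array([ 0.0059, -0.002 ,  0.0027]), np.float64(0.1243))
1.25 (array([ 0.0088, -0.0032,  0.0038]), np.float64(0.1889))
1.31 (array([ 0.0118, -0.0044,  0.0047]), np.float64(0.2539))
1.37 (array([ 0.0149, -0.0057,  0.0055]), np.float64(0.3193))
1.43 (array([ 0.018 , -0.007 ,  0.0061]), np.float64(0.3851))
1.49 (array([ 0.0211, -0.0083,  0.0064]), np.float64(0.4512))
```

View pics/w19.png

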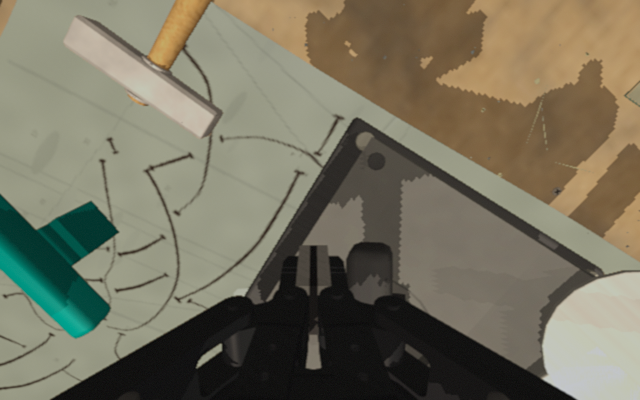

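View pics/s19.png

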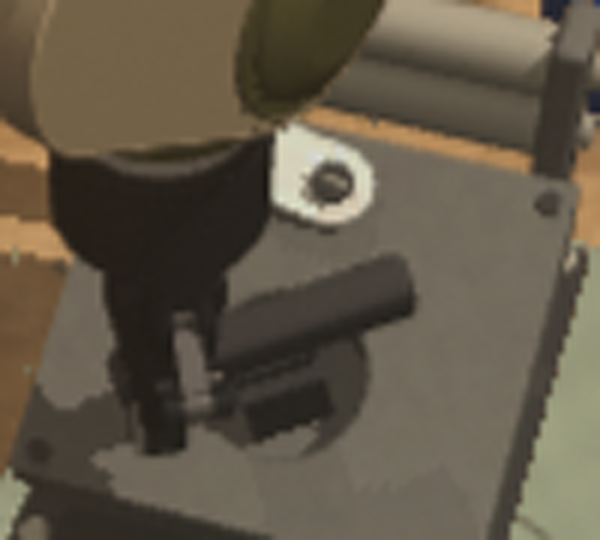

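Call:
{"fn": "jog_arm", "kwargs": {
  "targets": [
    {"offset": [0.003,-0.0008,0.0014],"yaw": 0.06},
    {"offset": [0.006,-0.002,0.0027],"yaw": 0.12},
    {"offset": [0.009,-0.003,0.0038],"yaw": 0.18},
    {"offset": [0.012,-0.0044,0.0045],"yaw": 0.18},
    {"offset": [0.012,-0.0044,0.0045],"yaw": 0.18}
  ]
}}

```text
time_s: 18.05
eef_pos: [506.0, 5.5, 132.1]
ee_rot: [-0.682, 0.688, 0.173, -0.18]
force: [-4.4, -6.4, 0.3]
grip_width: -0.0
```

Call:
{"fn": "jog_arm", "kwargs": {
  "targets": [
    {"offset": [0.002,-0.0005,0],"yaw": 0},
    {"offset": [0.003,-0.001,0],"yaw": 0},
    {"offset": [0.003,-0.001,0],"yaw": 0}
  ]
}}

```text
time_s: 18.3
eef_pos: [507.7, 6.4, 133.0]
ee_rot: [-0.681, 0.688, 0.173, -0.182]
force: [-4.1, -6.2, -0.3]
grip_width: 0.001
```

Call:
{"fn": "jog_arm", "kwargs": {
  "targets": [
    {"offset": [0.003,-0.001,0.001],"yaw": 0.03},
    {"offset": [0.006,-0.002,0.002],"yaw": 0.06},
    {"offset": [0.006,-0.002,0.002],"yaw": 0.06}
  ]
}}

```text
time_s: 18.55
eef_pos: [510.8, 10.1, 134.7]
ee_rot: [-0.685, 0.693, 0.152, -0.164]
force: [-6.3, -10.3, -0.7]
grip_width: -0.0
```

```bash
python3 - <<'E'
from fitg import *
T,s=pose(); c=ctrl.capture("wrist"); save("w20",c['img']); print(s['eef_pos'],s['force'],s['wrist_torque'],s['time_s'])
c=ctrl.capture("scene"); save("s20",c['img'],(310,130,410,220),6)
E
```

```text
[510.80633928  10.11505735 134.67838867] [ -6.28716227 -10.32192683  -0.70762234] [-1.65729246  1.03846959 -0.11595526] 18.55
```

View pics/w20.png

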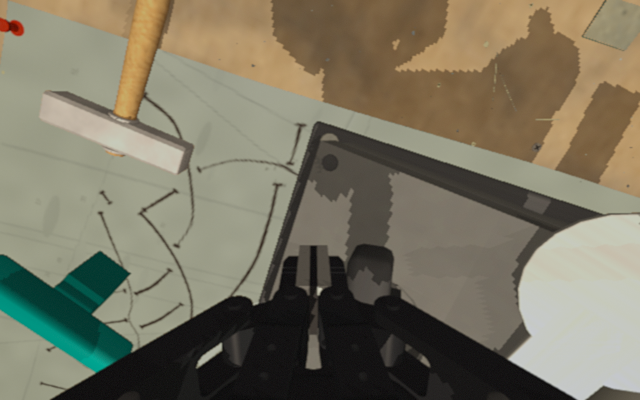

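View pics/s20.png

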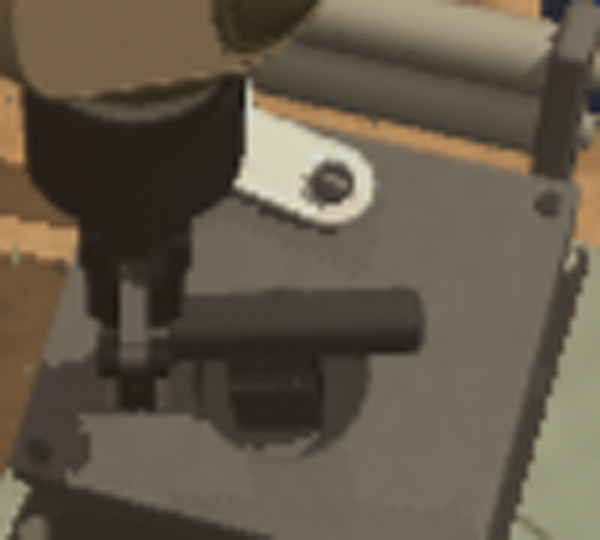

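```bash
python3 - <<'E'
from fitg import *
c=ctrl.capture("scene"); K,T=c['intrinsics'],np.array(c['T'])
for g in (.9,1.0,1.1,1.2,1.3,1.4):
    n=-np.cos(g)*Xv+np.sin(g)*Yv; P=[mill2w(m,p0+13*av+k*60*n) for k in(1,-1)]
    q=(proj(K,T,P)-[310,130])*6; print(g,q.round(0).tolist(),((q[1]-q[0])[1]/(q[1]-q[0])[0]).round(2))
w,j=push(1.2,r=50); print(off(w,j))
for g in (1.25,1.3,1.35,1.4,1.45):  print(g,off(*push(g,r=50)))
E
```

```text
0.9 [[120.0, 397.0], [414.0, 274.0]] -0.42
1.0 [[115.0, 383.0], [420.0, 288.0]] -0.31
1.1 [[112.0, 368.0], [424.0, 303.0]] -0.21
1.2 [[110.0, 353.0], [426.0, 318.0]] -0.11
1.3 [[110.0, 338.0], [427.0, 333.0]] -0.02
1.4 [[111.0, 323.0], [426.0, 349.0]] 0.08
(array([-0.0104,  0.0049, -0.0048]), np.float64(-0.0917))
1.25 (array([-0.0082,  0.0039, -0.0033]), np.float64(-0.0379))
1.3 (array([-0.006 ,  0.0028, -0.002 ]), np.float64(0.0163))
1.35 (array([-0.0037,  0.0017, -0.0007]), np.float64(0.0707))
1.4 (array([-0.0013,  0.0006,  0.0004]), np.float64(0.1254))
1.45 (array([ 0.0011, -0.0005,  0.0013]), np.float64(0.1804))
```

Call:
{"fn": "jog_arm", "kwargs": {
  "targets": [
    {"offset": [0.003,-0.001,0.001],"yaw": 0.03},
    {"offset": [0.006,-0.002,0.002],"yaw": 0.04},
    {"offset": [0.006,-0.002,0.002],"yaw": 0.04}
  ]
}}

```text
time_s: 18.95
eef_pos: [513.1, 12.6, 135.8]
ee_rot: [-0.687, 0.697, 0.137, -0.154]
force: [-10.7, -16.1, -0.1]
grip_width: 0.001
```

Call:
{"fn": "jog_arm", "kwargs": {
  "targets": [
    {"offset": [0.003,-0.001,0.0],"yaw": 0.0},
    {"offset": [0.004,-0.001,0.0],"yaw": 0.0},
    {"offset": [0.004,-0.001,0.0],"yaw": 0.0}
  ]
}}

```text
time_s: 19.2
eef_pos: [513.9, 12.8, 136.0]
ee_rot: [-0.687, 0.696, 0.134, -0.159]
force: [-15.4, -13.3, 3.4]
grip_width: -0.001
```

```bash
python3 - <<'E'
from fitg import *
T,s=pose(); print(s['eef_pos'],s['force'],s['wrist_torque'],s['time_s'])
c=ctrl.capture("scene"); save("s21",c['img'],(310,130,410,220),6)
E
```

```text
[513.89334374  12.81352668 136.04376176] [-15.3524404  -13.29920639   3.36019775] [-2.08166252  2.39044304 -0.08536935] 19.2
```

View pics/s21.png

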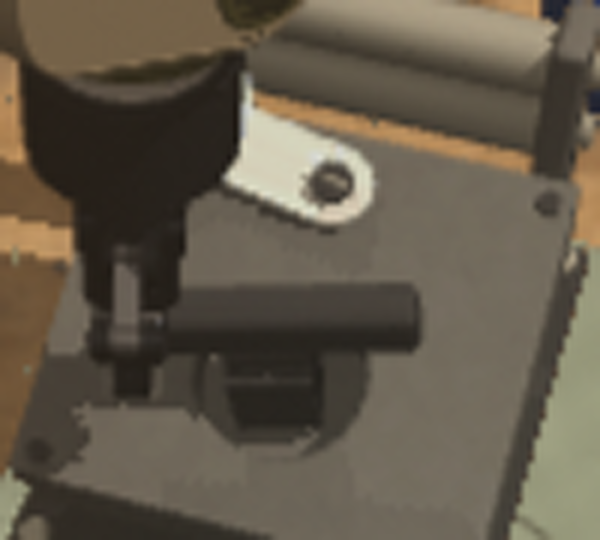

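Call:
{"fn": "jog_arm", "kwargs": {
  "targets": [
    {"offset": [-0.01,0.0,0.0],"yaw": 0.0},
    {"offset": [-0.025,0,0.0],"yaw": 0.0},
    {"offset": [-0.03,-0.02,0.0],"yaw": 0.0},
    {"offset": [-0.03,-0.055,0.0],"yaw": 0.0},
    {"offset": [-0.03,-0.09,0.01],"yaw": -0.1},
    {"offset": [-0.03,-0.105,0.02],"yaw": -0.2},
    {"offset": [-0.03,-0.105,0.02],"yaw": -0.3},
    {"offset": [-0.03,-0.105,0.02],"yaw": -0.3}
  ]
}}

```text
time_s: 19.92
eef_pos: [481.6, 21.6, 243.1]
ee_rot: [-0.658, 0.664, 0.239, -0.263]
force: [-0.4, -0.1, -0.8]
grip_width: 0.003
```

```bash
python3 - <<'E'
from fitg import *
T,s=pose(); c=ctrl.capture("wrist"); save("w22",c['img']); print(s['eef_pos'],s['force'],s['time_s'])
for g in (1.1,1.2,1.3,1.4):
    n=-np.cos(g)*Xv+np.sin(g)*Yv; print(g,proj(c['intrinsics'],camT(c,T),[mill2w(m,p0+13*av+k*60*n) for k in(1,-1)]).round(0).tolist())
c=ctrl.capture("scene"); save("s22",c['img'],(310,130,410,220),6)
print(off(mill2w(m,[-30,0,165])))
E
```

```text
[481.55485661  21.63403765 243.1089621 ] [-0.43710256 -0.07522903 -0.81351634] 19.9167
1.1 [[342.0, 227.0], [318.0, 367.0]]
1.2 [[349.0, 229.0], [311.0, 364.0]]
1.3 [[357.0, 232.0], [305.0, 360.0]]
1.4 [[363.0, 236.0], [299.0, 356.0]]
(array([ 0.0066,  0.076 , -0.0744]), 0)
```

View pics/w22.png

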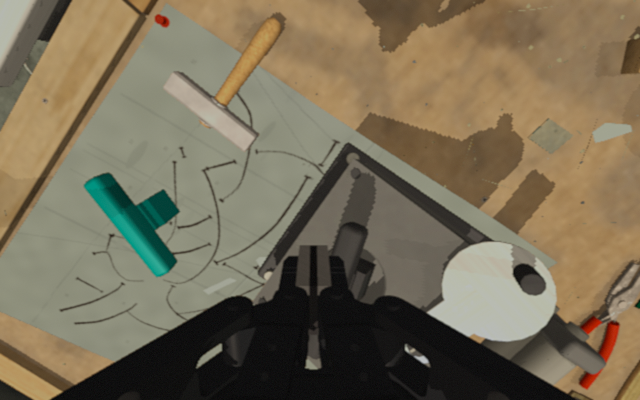

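View pics/s22.png

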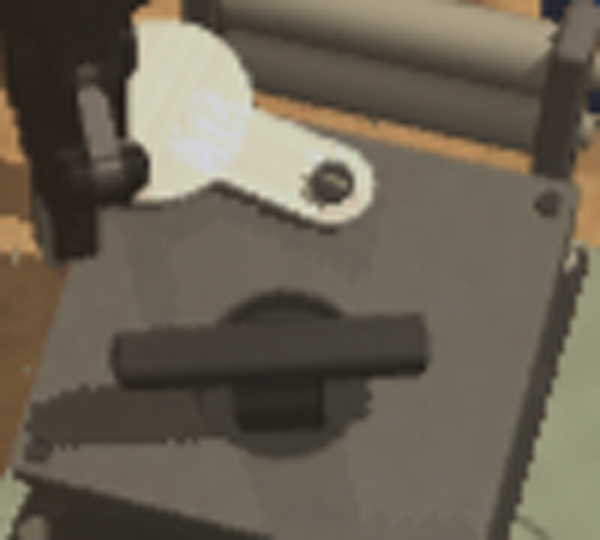

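```bash
python3 - <<'E'
from fitg import *
print(off(mill2w(m,[-22,0,190]),1.709),off(mill2w(m,[-22,0,166]),1.709)); print(ctrl.sense()['joints'].round(2))
c=ctrl.capture("top"); save("t22",c['img'],(270,90,390,215),4.8)
E
```

```text
(array([ 0.0123,  0.0507, -0.0787]), np.float64(-0.9921)) (array([ 0.0132,  0.0747, -0.0788]), np.float64(-0.9921))
[-0.19  0.24  1.61 -0.03  1.32 -0.9 ]
```

View pics/t22.png

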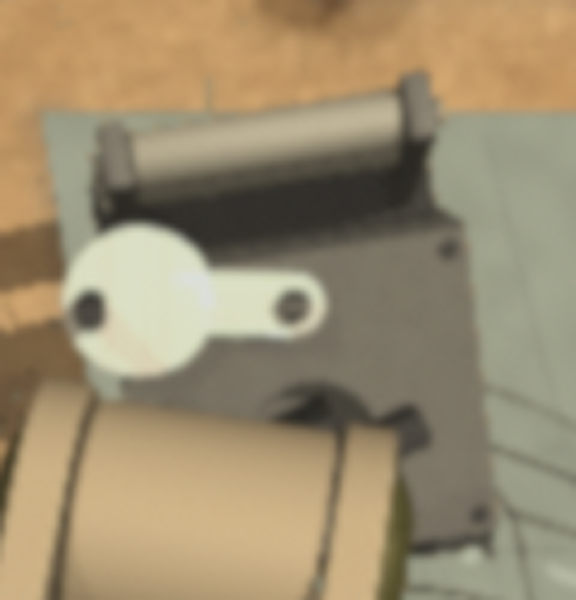

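Call:
{"fn": "jog_arm", "kwargs": {
  "targets": [
    {"offset": [0.002,0,-0.01],"yaw": -0.12},
    {"offset": [0.004,0,-0.02],"yaw": -0.24},
    {"offset": [0.006,0,-0.035],"yaw": -0.36},
    {"offset": [0.008,0.005,-0.05],"yaw": -0.48},
    {"offset": [0.01,0.01,-0.065],"yaw": -0.6},
    {"offset": [0.0123,0.02,-0.0787],"yaw": -0.72},
    {"offset": [0.0125,0.035,-0.0787],"yaw": -0.84},
    {"offset": [0.0125,0.05,-0.0787],"yaw": -0.96},
    {"offset": [0.013,0.065,-0.0787],"yaw": -0.992},
    {"offset": [0.013,0.074,-0.0787],"yaw": -0.992},
    {"offset": [0.013,0.0747,-0.0787],"yaw": -0.992},
    {"offset": [0.013,0.0747,-0.0787],"yaw": -0.992}
  ]
}}

```text
time_s: 21.07
eef_pos: [540.2, -31.3, 165.5]
ee_rot: [0.469, -0.461, -0.52, 0.546]
force: [0.3, 0.0, -0.2]
grip_width: 0.001
```

Call:
{"fn": "jog_arm", "kwargs": {
  "targets": [
    {"offset": [0,0.001,0],"yaw": 0},
    {"offset": [0,0.002,0],"yaw": 0},
    {"offset": [0,0.003,0],"yaw": 0},
    {"offset": [0,0.003,0],"yaw": 0}
  ]
}}

```text
time_s: 21.4
eef_pos: [540.2, -31.4, 162.8]
ee_rot: [0.469, -0.461, -0.52, 0.545]
force: [0.0, 0.0, 0.3]
grip_width: -0.001
```

Call:
{"fn": "jog_arm", "kwargs": {
  "targets": [
    {"offset": [0,0.001,-0.0003],"yaw": 0},
    {"offset": [0,0.0015,-0.0005],"yaw": 0},
    {"offset": [0,0.0015,-0.0005],"yaw": 0}
  ]
}}

```text
time_s: 21.65
eef_pos: [540.6, -31.3, 161.2]
ee_rot: [0.469, -0.461, -0.52, 0.546]
force: [0.2, -0.5, 0.1]
grip_width: 0.001
```

Call:
{"fn": "jog_arm", "kwargs": {
  "targets": [
    {"offset": [0,0.001,-0.0003],"yaw": 0},
    {"offset": [0,0.0015,-0.0005],"yaw": 0},
    {"offset": [0,0.0015,-0.0005],"yaw": 0}
  ]
}}

```text
time_s: 21.9
eef_pos: [541.5, -31.4, 160.7]
ee_rot: [0.469, -0.461, -0.52, 0.545]
force: [-0.8, 1.3, 7.6]
grip_width: 0.002
```

Call:
{"fn": "jog_arm", "kwargs": {
  "targets": [
    {"offset": [0,0.001,-0.0005],"yaw": 0},
    {"offset": [0,0.002,-0.001],"yaw": 0},
    {"offset": [0,0.002,-0.001],"yaw": 0}
  ]
}}

```text
time_s: 22.15
eef_pos: [543.0, -31.1, 160.7]
ee_rot: [0.468, -0.462, -0.52, 0.545]
force: [-5.2, 2.7, 14.9]
grip_width: 0.003
```

Call:
{"fn": "jog_arm", "kwargs": {
  "targets": [
    {"offset": [0,-0.003,0],"yaw": 0},
    {"offset": [0,-0.02,0],"yaw": 0},
    {"offset": [0,-0.05,0.01],"yaw": 0},
    {"offset": [0,-0.08,0.03],"yaw": 0},
    {"offset": [0.03,-0.09,0.065],"yaw": 0},
    {"offset": [0.06,-0.09,0.1],"yaw": 0},
    {"offset": [0.09,-0.09,0.135],"yaw": 0},
    {"offset": [0.12,-0.09,0.165],"yaw": 0},
    {"offset": [0.15,-0.09,0.18],"yaw": 0},
    {"offset": [0.18,-0.09,0.19],"yaw": 0},
    {"offset": [0.18,-0.09,0.19],"yaw": 0},
    {"offset": [0.18,-0.09,0.19],"yaw": 0}
  ]
}}

```text
time_s: 23.15
eef_pos: [332.5, 124.6, 254.0]
ee_rot: [0.467, -0.461, -0.521, 0.545]
force: [0.1, -0.6, 0.2]
grip_width: 0.0
```

```bash
python3 - <<'E'
from fitg import *
T,s=pose(); print(s['eef_pos'],s['force'],s['time_s'])
c=ctrl.capture("scene"); save("s23",c['img'],(290,110,420,240),4.6)
c2=ctrl.capture("top"); save("t23",c2['img'],(270,90,390,215),4.8)
for nm,c,o,f in (("scene",c,[290,110],4.6),("top",c2,[270,90],4.8)):
  for g in (1.1,1.2,1.3):
    n=-np.cos(g)*Xv+np.sin(g)*Yv; q=(proj(c['intrinsics'],np.array(c['T']),[mill2w(m,p0+13*av+k*60*n) for k in(1,-1)])-o)*f; d=q[1]-q[0]; print(nm,g,q.round(0).tolist(),(d[1]/d[0]).round(3))
E
```

```text
[332.49253827 124.61236618 253.97484871] [ 0.12007469 -0.62632943  0.24644754] 23.15
scene 1.1 [[178.0, 374.0], [417.0, 324.0]] -0.21
scene 1.2 [[176.0, 363.0], [419.0, 336.0]] -0.112
scene 1.3 [[176.0, 351.0], [419.0, 348.0]] -0.015
top 1.1 [[228.0, 541.0], [420.0, 409.0]] -0.689
top 1.2 [[221.0, 532.0], [426.0, 418.0]] -0.558
top 1.3 [[216.0, 523.0], [431.0, 428.0]] -0.441
```

View pics/s23.png

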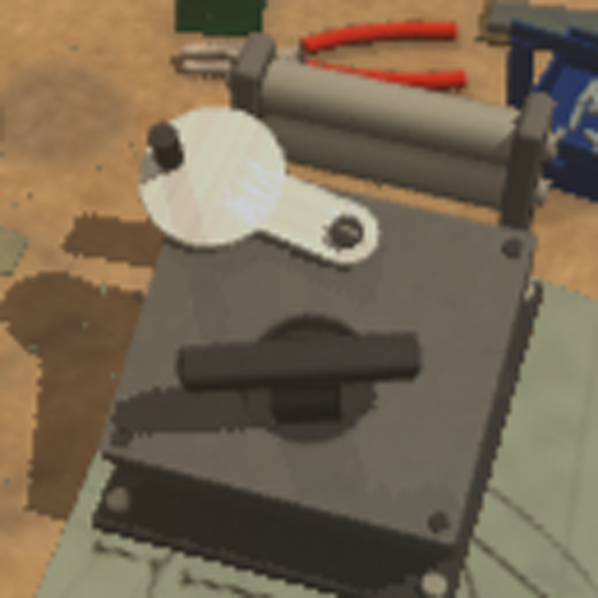

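View pics/t23.png

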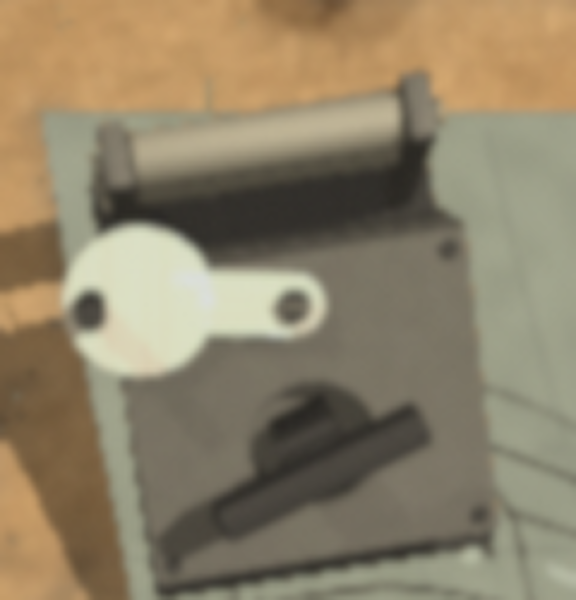

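```bash
python3 - <<'E'
from h import *
s=ctrl.sense(); print(s['time_s'],abs(s['dq']).max()); print(ctrl.finish_job())
E
```

```text
23.25 0.024265277355683887
the job is handed in; nothing more can be done
None
```

The job is handed in at 23.3 s. The cover is swung aside, and the T-handle is seated on the shaft, turned clockwise to the stop and released.

**What I did**
- **Cover:** I gripped the knob and swung it along its arc. The pictures show it almost at its outer stop, about 1.7 rad.
- **Fitting the handle:** The tool can only point straight down. I gripped the dark handle by its bar, hooked the bore over the shaft tip, and let the handle tilt 25° in the grip. Then I slid it home and released it.
- **Turning:** I pushed the bar end with closed fingers until it no longer moved at about 20 N. I then backed off.

**Last checks**
- **Seating:** The fingers touched the top of the bar within about 2 mm of the height expected for a fully seated handle, before and after turning. It stayed rigid at 21 N before the turn and at 15 N after it. The bar's middle also lies within 1–2 px of its predicted place in the top and scene pictures.
- **Shaft angle (least certain):** I could not see the shaft itself. The bar stood at about 1.30 rad under push and 1.24 rad after release. The bore allows up to 0.165 rad of play, so the bar at rest alone would allow a shaft angle as low as 1.08. The hard stop and the angle under push point to at least about 1.14, against the 1.1 needed.
- **Bystanders:** The arm did not go near the reel, block or stone. I did not measure their positions again at the end.
- **Arm:** It ended about 25 cm above the bench, clear of everything, with no contact force.

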